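Pack the tub from the guarded supply bay

ROBOT

A 7-joint arm with a two-finger parallel gripper is mounted at the origin on a cart in front of the work surface, level with it; the furniture and walls round the work are solid. World frame = base frame: x ahead of the robot, y to its left, z up, the work surface at z = 0. Lengths are in m, angles in rad, forces in N, time in s.
With the tool pointing down it reaches from about 0.425 to 0.95 m from the base axis. Payload 4.7 kg.
Tool frame: the origin (TCP) lies on the centre line of the jaws, within the pads' length; the fingertips stand bot.tcp_to_tips ahead of it and the grasp point (between the pads) lies 5 mm behind it (bot.tcp_to_tips is the distance from the TCP to the fingertips, in m); z points along the fingers, y is the line along which they close (so a half turn about z gives the same grasp; the last joint's range is limited). The gripper opens to 87 mm and grips with 3 to 60 N. Pads are 19 mm wide; open, the fingers measure 117 mm over their backs; the gripper's body (75 mm by 190 mm) begins 51 mm behind the grasp point.
Start: joints at [-1.358, 0.469, -0.049, 1.532, 0.024, 1.141, -0.082], TCP at [0.162, 0.655, 0.237] pointing down, gripper open.
Joint ranges: [-2.59, 2.59], [-0.33, 1.99], [-1.39, 1.29], [0.1, 2.45], [-1.04, 4.18], [0.21, 1.99], [-2.66, 2.66]. Speed limits (rad/s): [2.57, 2.57, 3.14, 3.14, 3.14, 3.14, 3.14].

INTERFACE

Orientations are given as a unit quaternion [x, y, z, w].
In Python, from cell import status, get_image, bot, trace gives the robot as it stands. The module is installed in compiled form; this text tells all that it offers.
- The arm moves only by the tool arm_command, never from a script. Its argument "commands" is a list of rows, each an object of numbers: "tx", "ty", "tz": the shift along the tool's x, y, z in m; "wx", "wy", "wz": the turn, a rotation vector about the tool's x, y, z in degrees; "gripper": the opening, from 0 (shut) to 1 (fully open). In form: [{"tx": .., "ty": .., "tz": .., "wx": .., "wy": .., "wz": .., "gripper": ..}, ...]. A call has 1 to 5 rows; each row is the pose to reach, as a shift and turn from the pose commanded when the call began, along the tool's axes at that moment; what a row does not reach only later rows make up. A row lasts 1/10 s, in which the tool goes at most 50 mm and 8.59 degrees, less where a joint would pass 70% of its speed; a pose out of reach is approached as far as the arm can. A call with a gripper value outside its range is refused whole. The fingers move at their own pace and stop on an object; "force" is the grip in N (left out, the last holds). Time passes only in rows, so rows that repeat a pose let the fingers close. It gives the time, the measured TCP pose, the force, the opening and the grip force at its end, in the units of the state.
- status.get_obs(): the state, without advancing time (a new reading comes with each control period).
- get_image(name): name is "scene" or "top" or "wrist"; returns a dict with "image" (384x512x3 uint8, red, green, blue), "vertical_fov" (degrees; the focal length in pixels is half the picture's height over the tangent of half this angle, whatever the lens; pixels are square), "cx", "cy" (the principal point, pixels), "k1" (the pictures are not rectified: a ray, as slopes to the right and down, at radius r is drawn at 1 + k1 r^2 times it, then the intrinsics apply), "R" (3x3) and "t" (3): a world point X has camera coordinates R X + t. Camera axes: x right, y down, z forward; pixel columns grow to the right and rows downward; lengths in m; the calibration is good to about 2 mm. A picture is of the moment at which its call begins. There is no depth.
- bot.job_done(): hands the job in; it is judged then, once.
Trained networks look in a picture, given as the dict that the camera call returned (one of the last four; its "shot" number tells which), for a name from the list of things; names that differ only in an ending like _2 or _b are one class to them, and where a whole thing is asked for, a point or a joint stands for the part that bears it (a point fixed in the world has none). Each returns a list of dicts, best first, with "conf" (0 to 1); they miss things now and then, are a little off and sometimes report something else, mostly with a low value. They report only what shows in the picture. A call takes as long as a camera call. They do not tell look-alikes from the thing itself.
- trace(name, picture): "region" (384x512 bool, what is visible of it) and "pixel" ([column, row] in pixels, amid what is visible of it).
The state is a dict: "time": time; "joint_positions": joint angles; "qvel": joint speeds; "effort": joint torques, N m; "ee_pos": TCP position; "tcp_rot": TCP orientation; "wrist_force": force on the tool from outside, world axes, zero at the start; "wrist_torque": the same for the moment, N m; "finger_gap": finger opening in m; "grip_force": force on a finger pad.
Only numpy, scipy, OpenCV 4.12 (cv2) and the standard library are available. Lean on these libraries where they do the work, as an engineer would, in place of code of your own. Each camera call takes 0.05 s, during which the arm holds its last target. There are 200 camera calls.

TASK

Lift the blue-framed guard of the supply bay by its red grip to the topmost notch, so that its catch holds it up by itself. Then use the yellow-handled drag hook, not your hand, to draw the clear tub out of the bay until it stands wholly in front of the bay, put the hook back standing on its black mat, and put every one of the swab boxes lying on the trolley into the tub. Do not disturb the brown iodine bottle or the gauze stack.

Things in the scene. Friction and masses are not known exactly. Their poses are not given: they have to be found in the camera images.
- bay: Fixed supply bay: white side walls, clear roof (162 to 168 mm up), inner width 134 mm, depth 230 mm, no floor. Origin on the trolley top in the middle of its mouth; own +x goes into the bay, the mouth opens to own -x, z up. Beside the mouth at own y = +135 mm stands an aluminium ratchet column 36 mm wide, 247 mm tall (own x 10 to 44 mm) with the blue guard carriage (own y 108 to 162 mm).
- guard (a joint): Height of the guard (0.5 kg, slides up the column), m; 0 = lowest. A sprung pawl lets it rise and drops into notches at 0.050 and 0.100 (top), falling in about 1 to 2 mm above each; it cannot go down past a caught notch. Upper stop at 0.112. Let go between notches, it falls to the one below; it starts at 0. Lifting takes about 6 to 12 N.
- guard_grip (a point): Point on the axis of the guard's upright red grip, 18 mm below its top; rises with the guard (102 mm above the trolley at joint 0). The grip is a post 22 mm wide (bay's own y) by 26 mm (own x), 55 mm tall, standing free on an arm 70 mm in front of the mouth. Pinch it from above across the bay's own y.
- guard_edge (a point): Middle of the lower edge of the guard's clear, blue-framed screen, which hangs across the mouth (bay's own x -17 to -7 mm, own y -75 to +111 mm) and is 80 mm tall; the edge is 50 mm above the trolley at joint 0, 150 mm in the top notch.
- tub: Loose clear translucent tub, 117 x 172 x 72 mm, 0.25 kg, origin in the middle of its underside, long side along own y, z up. Starts in the bay, long side along the bay's depth, near rim 25 to 45 mm behind the mouth. Floor 2 mm; walls 2 mm thick, 70 mm high, solid inner faces at own x = +-50 mm and own y = +-77 mm (what is drawn leans out to the rim).
- hook: Loose drag hook, 0.35 kg, standing on its foot; origin mid underside of the foot, z up. Steel foot 64 x 54 x 12 mm; upright yellow post 30 mm (own x) by 22 mm (own y), top at 130 mm; from it a steel rod 8 mm thick runs along own +x, axis 85 mm up, to own x = 150 mm, then bends straight down. With the foot on the trolley the rod just clears the tub's rim. Pinch the post across own y.
- hook_tip (a point): Lower end of the hook's down-turned tip, own (150, 0, 46) mm of the hook; the tip is 8 mm thick.
- hook_mat: Fixed black rubber mat 110 x 100 x 3 mm, origin in the middle of its underside; the hook starts standing on it.
- pack1: White and blue swab box 40 mm (own x) x 62 mm (own y) x 34 mm high, 0.06 kg, origin in the middle of its underside; lies on the trolley. Two to four such boxes are present; the absent ones read None.
- pack2: White and blue swab box 40 mm (own x) x 62 mm (own y) x 34 mm high, 0.06 kg, origin in the middle of its underside; lies on the trolley. Two to four such boxes are present; the absent ones read None.
- pack3: White and blue swab box 40 mm (own x) x 62 mm (own y) x 34 mm high, 0.06 kg, origin in the middle of its underside; lies on the trolley. Two to four such boxes are present; the absent ones read None.
- pack4: White and blue swab box 40 mm (own x) x 62 mm (own y) x 34 mm high, 0.06 kg, origin in the middle of its underside; lies on the trolley. Two to four such boxes are present; the absent ones read None.
- pack1_mid (a point): Middle of that swab box, 17 mm above its origin; None if the box is absent.
- pack2_mid (a point): Middle of that swab box, 17 mm above its origin; None if the box is absent.
- pack3_mid (a point): Middle of that swab box, 17 mm above its origin; None if the box is absent.
- pack4_mid (a point): Middle of that swab box, 17 mm above its origin; None if the box is absent.
- iodine_bottle: Bystander: brown bottle with white cap, 43 mm across, 118 mm tall, origin in the middle of its underside.
- gauze_stack: Bystander: white stack of folded gauze, 92 x 84 x 149 mm, origin in the middle of its underside.
Not all that is in view belongs to the job. What is shaped like the pack2 but green is not meant.

How it is judged:
On the way, in this order (a step that is already met when the one before it is completed fails the run):
1. the guard is held up by its catch in the top notch, the hand away from its grip (value of joint guard above 0.095 m and velocity of joint guard below 0.01 m/s and distance between the grasp point and guard_grip above 0.045 m), for 0.2 s.
2. the hook pulls at the tub while it is in the bay (contact force between hook and tub above 0.2 N and x of tub in the frame of bay above 0 m).
3. the tub has been drawn out in front of the bay (x of tub in the frame of bay below -0.09 m), for 0.2 s.
At the end, for the whole second after the job is handed in: Guard held by its pawl in the top notch (joint over 0.095 m); tub level, its centre over 90 mm in front of the bay's mouth; every swab box present at rest inside the tub, its middle under 70 mm above the tub's underside; hook upright on its mat, centres within 40 mm (value of joint guard above 0.095 m and x of tub in the frame of bay below -0.09 m and angle between each of tub, hook's own z axis and vertical below 0.1 rad and linear speed of each of tub, hook below 0.02 m/s and x of pack1_mid in the frame of tub between -0.052 and 0.052 m and y of pack1_mid in the frame of tub between -0.08 and 0.08 m and z of pack1_mid in the frame of tub between 0 and 0.07 m and linear speed of each of pack1, pack2, pack3, pack4 below 0.03 m/s and x of pack2_mid in the frame of tub between -0.052 and 0.052 m and y of pack2_mid in the frame of tub between -0.08 and 0.08 m and z of pack2_mid in the frame of tub between 0 and 0.07 m and x of pack3_mid in the frame of tub between -0.052 and 0.052 m and y of pack3_mid in the frame of tub between -0.08 and 0.08 m and z of pack3_mid in the frame of tub between 0 and 0.07 m and x of pack4_mid in the frame of tub between -0.052 and 0.052 m and y of pack4_mid in the frame of tub between -0.08 and 0.08 m and z of pack4_mid in the frame of tub between 0 and 0.07 m and horizontal distance between hook and hook_mat below 0.04 m and height (world z) of hook below 0.012 m); the robot touches nothing.
It fails at once if the hand touches the tub while it is still in the bay (contact force between the fingers and tub above 0.5 N and x of tub in the frame of bay above -0.06 m).
It fails at once if the iodine bottle is displaced or knocked over (distance of iodine_bottle from where it was at the start of the episode above 0.03 m or angle between iodine_bottle's own z axis and vertical above 0.4 rad).
It fails at once if the gauze stack is displaced or knocked over (distance of gauze_stack from where it was at the start of the episode above 0.03 m or angle between gauze_stack's own z axis and vertical above 0.4 rad).
Of pack1, pack2, pack3, pack4 only 2 to 4 are there at a start; the rules pass over those that are not, and their reading is None.
At some moment in a run one of pack1, pack2, pack3, pack4 may be knocked a few centimetres aside while the robot is not near it.
Once in a run the grip may slacken for a moment while it holds something.
It also fails if it takes over 210 s, if anything falls off the work surface, if the arm or the gripper's body presses on something with over 40 N, if the wrist force passes 120 N, or if a joint passes its speed limit or range.

## Working session

There is one attempt and no reset: what is moved stays moved. The work goes in short steps, Python scripts to look and compute and a tool call to move; the robot and the scene stay as the last step left them, time stands still between calls to the robot, and variables do not carry over. Pictures are saved under pics/ and viewed, at most 14 in all, crops included, and the job is handed in when it is done.

Besides the shell and the picture viewer there is one more tool, called after "Call:" as name(argument=value, ...) on one line, values as JSON. arm_command: Moves the arm, as the interface text tells. Its arguments: {"type":"object","properties":{"commands":{"type":"array","items":{"type":"object","properties":{"tx":{"type":"number"},"ty":{"type":"number"},"tz":{"type":"number"},"wx":{"type":"number"},"wy":{"type":"number"},"wz":{"type":"number"},"gripper":{"type":"number"}}}},"force":{"type":"number"}},"required":["commands"]}

```bash
mkdir -p pics; cat > h.py <<'E'
import numpy as np, cv2
from cell import status, get_image, bot, trace
from scipy.spatial.transform import Rotation as Ro
def K(p):
    h=p["image"].shape[0]; f=h/2/np.tan(np.radians(p["vertical_fov"])/2)
    return np.array([[f,0,p["cx"]],[0,f,p["cy"]],[0,0,1]]), np.array([p["k1"],0,0,0,0.])
def ray(p,px):
    k,d=K(p); u=cv2.undistortPoints(np.array(px,float).reshape(-1,1,2),k,d)[:,0]
    R=np.array(p["R"]); v=np.c_[u,np.ones(len(u))]@R; return -R.T@np.array(p["t"]), v
def onz(p,px,z):
    c,v=ray(p,px); return c+v*((z-c[2])/v[:,2])[:,None]
def proj(p,X):
    k,d=K(p); R=np.array(p["R"]); return cv2.projectPoints(np.array(X,float).reshape(-1,1,3),cv2.Rodrigues(R)[0],np.array(p["t"],float),k,d)[0][:,0]
def save(p,n): cv2.imwrite(f"pics/{n}.png",cv2.cvtColor(p["image"],cv2.COLOR_RGB2BGR))
def st():
    o=status.get_obs(); R=Ro.from_quat(o["tcp_rot"]).as_matrix()
    print("t",round(o["time"],2),"pos",np.round(o["ee_pos"],4),"gap",round(float(o["finger_gap"]),4),"F",np.round(o["wrist_force"],1)); print(np.round(R,3).tolist()); return o,R
E
python3 - <<'E'
from h import *
o,R=st(); print(bot.tcp_to_tips)
ps={}
for c in ("scene","top"):
    p=get_image(c); ps[c]=p; save(p,c+"0"); print(c,np.round(-np.array(p["R"]).T@p["t"],3))
    for n in "bay guard guard_grip guard_edge tub hook hook_tip hook_mat pack1 iodine_bottle gauze_stack".split():
        print(n,[(round(float(d["conf"]),2),np.round(d["pixel"]).astype(int).tolist(),int(d["region"].sum())) for d in trace(n,p)][:6])
a=np.hstack([ps["scene"]["image"],ps["top"]["image"]])
E
```

```text
t 0.0 pos [0.1615 0.6548 0.2355] gap 0.0867 F [-0.1 -0.1 -0. ]
[[-0.971, 0.239, -0.0], [0.239, 0.971, -0.002], [-0.0, -0.002, -1.0]]
0.014
scene [-0.066 -1.338  0.906]
bay [(0.56, [209, 167], 3222)]
guard [(0.86, [215, 176], 1280), (0.17, [303, 275], 404)]
guard_grip [(0.58, [217, 176], 1134)]
guard_edge [(0.95, [213, 178], 1214), (0.32, [301, 274], 374)]
tub [(0.66, [221, 165], 242)]
hook [(0.61, [229, 235], 486)]
hook_tip [(0.9, [230, 226], 568), (0.7, [213, 176], 1311)]
hook_mat [(0.72, [237, 244], 396)]
pack1 [(0.95, [268, 279], 400), (0.8, [301, 272], 414), (0.61, [236, 260], 339), (0.59, [291, 256], 336)]
iodine_bottle [(0.52, [268, 175], 314)]
gauze_stack [(0.71, [290, 183], 671), (0.71, [216, 173], 1107)]
top [ 0.461 -0.027  1.381]
bay [(0.84, [157, 196], 5107)]
guard [(0.7, [354, 202], 275), (0.65, [185, 222], 675), (0.5, [279, 223], 526)]
guard_grip [(0.94, [189, 222], 711)]
guard_edge [(0.77, [187, 216], 571)]
tub [(0.68, [154, 196], 4920)]
hook [(0.83, [273, 233], 407)]
hook_tip [(0.72, [188, 228], 830), (0.59, [275, 233], 421)]
hook_mat [(0.93, [278, 221], 568), (0.47, [326, 198], 266)]
pack1 [(0.75, [318, 243], 219), (0.71, [355, 200], 237), (0.65, [327, 197], 250), (0.52, [349, 232], 278)]
iodine_bottle [(0.51, [277, 222], 572), (0.46, [197, 152], 205)]
gauze_stack [(0.89, [232, 130], 527)]
```

```bash
python3 - <<'E'
import cv2
a=cv2.imread("pics/top0.png")[80:300,90:390]; cv2.imwrite("pics/top0c.png",cv2.resize(a,None,fx=2.66,fy=2.66,interpolation=2))
a=cv2.imread("pics/scene0.png")[110:310,120:340]; cv2.imwrite("pics/scene0c.png",cv2.resize(a,None,fx=3,fy=3,interpolation=2))
E
```

```text
(no output)
```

View pics/top0c.png

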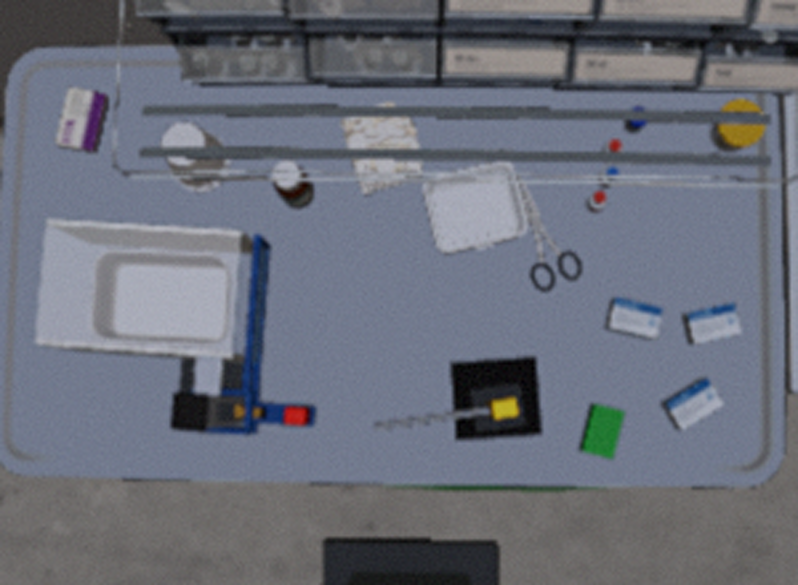

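View pics/scene0c.png

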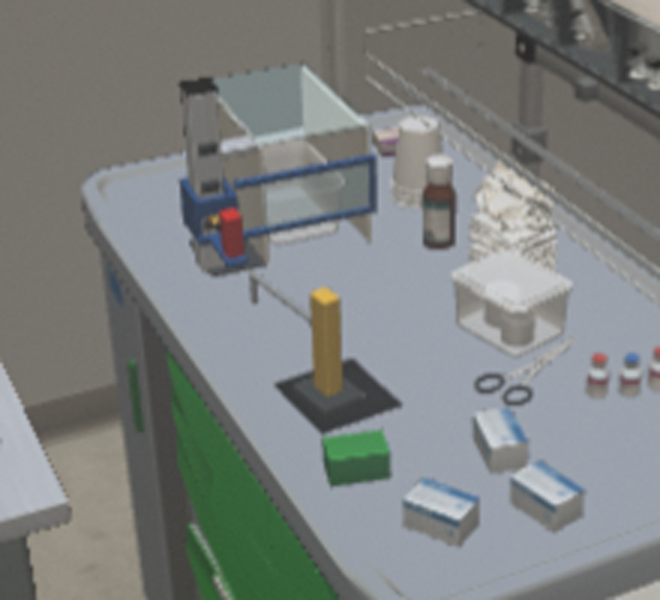

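Top view: bay on the left with its mouth facing right, and the red grip at crop (296,415). The hook's yellow post is at crop (505,407) on its black mat, tip pointing left. Three white/blue boxes are at crop (635,318), (713,323) and (693,403). The green box is a decoy.

```bash
cat > m.py <<'E'
from h import *
def blobs(mask,minA=15):
    n,l,s,c=cv2.connectedComponentsWithStats(mask.astype(np.uint8)); return [(s[i,4],c[i],l==i) for i in range(1,n) if s[i,4]>=minA]
def hsv(p): return cv2.cvtColor(p["image"],cv2.COLOR_RGB2HSV).astype(int)
def red(p): h=hsv(p); return ((h[...,0]<8)|(h[...,0]>172))&(h[...,1]>150)&(h[...,2]>90)
def yel(p): h=hsv(p); return (h[...,0]>15)&(h[...,0]<35)&(h[...,1]>140)&(h[...,2]>90)
def blue(p): h=hsv(p); return (h[...,0]>100)&(h[...,0]<125)&(h[...,1]>150)&(h[...,2]>50)
def rect(p,reg,z):
    ys,xs=np.nonzero(reg); W=onz(p,np.c_[xs,ys],z)[:,:2]
    (c,s,a)=cv2.minAreaRect((W*1000).astype(np.float32)); 
    if s[0]<s[1]: a+=90; s=s[::-1]
    return np.round(c,0),np.round(s,0),round(a%180,1)  # angle of long axis
E
python3 - <<'E'
from m import *
p=get_image("top"); S=get_image("scene")
for n,f,z in(("red",red,.12),("yel",yel,.13),("blue",blue,.13)):
    for A,c,m in blobs(f(p)): print("top",n,A,np.round(c,1),onz(p,c,z)[0].round(3),rect(p,m,z))
for n,f,z in(("red",red,.10),("yel",yel,.08)):
    for A,c,m in blobs(f(S)): print("scene",n,A,np.round(c,1),onz(S,c,z)[0].round(3))
h=hsv(p)
for nm in("pack1","hook_mat","hook","iodine_bottle","gauze_stack","tub","bay"):
  for d in trace(nm,p):
    z={"pack1":.034,"hook_mat":.003,"hook":.085,"tub":.072,"bay":.165}.get(nm,.13)
    print(nm,round(d["conf"],2),np.round(d["pixel"],1),rect(p,d["region"],z))
for d in trace("pack1",S): print("scene pack",round(d["conf"],2),onz(S,d["pixel"],.025)[0].round(3))
# bright column cap & corners
q=lambda x,y:(90+x/2.66,80+y/2.66)
for n,x,y,z in(("cap",190,411,.247),("bluTL",257,238,.13),("bluBR",248,430,.13),("roofNearTop",248,233,.168),("roofNearBot",238,356,.168),("roofFarTop",48,222,.168),("roofFarBot",38,343,.168),("rodtip",376,425,.085),("post",505,407,.13)): print(n,onz(p,q(x,y),z)[0].round(3))
E
```

```text
top red 2764 [394.9  14.2] [ 1.192 -0.514  0.12 ] (array([1201., -526.]), array([341., 125.]), 98.9)
top red 116 [501.2 127.9] [ 0.804 -0.871  0.12 ] (array([ 805., -872.]), array([41., 41.]), 47.0)
top red 99 [492.2 155.2] [ 0.71 -0.83  0.12] (array([ 709., -830.]), array([37., 37.]), 86.3)
top red 53 [200.8 235.9] [0.438 0.123 0.12 ] (array([438., 123.]), array([25., 19.]), 90.9)
top yel 45 [368.2 119.8] [ 0.813 -0.402  0.13 ] (array([ 814., -403.]), array([43., 10.]), 91.6)
top yel 110 [368.1 129.9] [ 0.779 -0.401  0.13 ] (array([ 777., -401.]), array([53., 23.]), 91.5)
top yel 75 [279.4 233. ] [ 0.45 -0.12  0.13] (array([ 450., -120.]), array([30., 23.]), 100.0)
top blue 342 [184.6 216.3] [0.498 0.174 0.13 ] (array([527., 160.]), array([229.,  74.]), 169.4)
top blue 18 [333.4 195.6] [ 0.568 -0.287  0.13 ] (array([ 568., -287.]), array([23.,  6.]), 76.7)
top blue 18 [361.  195.9] [ 0.568 -0.374  0.13 ] (array([ 568., -374.]), array([26.,  6.]), 101.8)
top blue 36 [348.5 227. ] [ 0.471 -0.334  0.13 ] (array([ 470., -332.]), array([52.,  7.]), 118.5)
scene red 41 [366.    4.3] [4.04
[... 576 characters left out ...]
23.1] (array([ 461., -118.]), array([110., 100.]), 94.0)
hook 0.72 [272.9 234.1] (array([437., -59.]), array([168.,  53.]), 103.6)
iodine_bottle 0.54 [199.1 149.7] (array([709., 131.]), array([52., 44.]), 1.4)
gauze_stack 0.87 [233.1 132.3] (array([754.,  24.]), array([96., 82.]), 17.6)
scene pack 0.87 [ 0.464 -0.358  0.025]
scene pack 0.86 [ 0.555 -0.391  0.025]
scene pack 0.85 [ 0.429 -0.237  0.025]
scene pack 0.58 [ 0.576 -0.31   0.025]
cap [0.442 0.219 0.247]
bluTL [0.644 0.171 0.13 ]
bluBR [0.42  0.176 0.13 ]
roofNearTop [0.644 0.176 0.168]
roofNearBot [0.504 0.183 0.168]
roofFarTop [0.655 0.41  0.168]
roofFarBot [0.515 0.415 0.168]
rodtip [0.427 0.03  0.085]
post [ 0.45  -0.121  0.13 ]
```

Call:
arm_command(commands=[{"tz":-0.05},{"tz":-0.1,"tx":-0.01,"ty":-0.01,"wz":8},{"tz":-0.125,"tx":-0.03,"ty":-0.04,"wz":16},{"tz":-0.125,"tx":-0.06,"ty":-0.075,"wz":24},{"tz":-0.125,"tx":-0.09,"ty":-0.11,"wz":32}])

```text
invalid input at $.commands[0]: expected keys tx, ty, tz, wx, wy, wz, gripper
```

```bash
cat >> h.py <<'E'
def to(x,y,z,yaw,o=None):
    "delta in tool frame to world xyz with tool y axis at yaw deg; keep pointing down"
    o,R=st(); d=R.T@(np.array([x,y,z])-o["ee_pos"])
    a=np.radians(yaw); T=np.c_[[np.sin(a)*1,-np.cos(a),0],[np.cos(a),np.sin(a),0],[0,0,-1.]]
    w=Ro.from_matrix(R.T@T).as_rotvec(degrees=True)
    print("d",np.round(d,4),"w",np.round(w,1))
E
python3 -c "
from h import *
to(.438,.123,.36,-2.6)"
```

```text
t 1.7 pos [0.1616 0.6554 0.2366] gap 0.0867 F [-0.1 -0.2 -0.9]
[[-0.971, 0.239, -0.0], [0.239, 0.971, 0.0], [0.0, 0.0, -1.0]]Traceback (most recent call last):
  File "<string>", line 3, in <module>
    to(.438,.123,.36,-2.6)
    ~~^^^^^^^^^^^^^^^^^^^^
  File "h.py", line 22, in to
    w=Ro.from_matrix(R.T@T).as_rotvec(degrees=True)
      ~~~~~~~~~~~~~~^^^^^^^
  File "scipy/spatial/transform/_rotation.pyx", line 1143, in scipy.spatial.transform._rotation.Rotation.from_matrix
ValueError: Non-positive determinant (left-handed or null coordinate frame) in rotation matrix 0: [[-1.95151959e-01 -9.80773018e-01 -2.67665086e-05]
 [-9.80773015e-01  1.95151960e-01 -7.68462702e-05]
 [-8.05922849e-05 -1.12551692e-05  9.99999997e-01]].
```

```bash
sed -i 's/\[np.sin(a)\*1,-np.cos(a),0\]/[-np.sin(a),np.cos(a),0]/' h.py
```

Call:
arm_command(commands=[{"tx":0,"ty":0,"tz":-0.05,"wx":0,"wy":0,"wz":0,"gripper":1},{"tx":-0.01,"ty":-0.01,"tz":-0.095,"wx":0,"wy":0,"wz":8,"gripper":1},{"tx":-0.03,"ty":-0.04,"tz":-0.125,"wx":0,"wy":0,"wz":16,"gripper":1},{"tx":-0.06,"ty":-0.075,"tz":-0.125,"wx":0,"wy":0,"wz":24,"gripper":1},{"tx":-0.09,"ty":-0.11,"tz":-0.125,"wx":0,"wy":0,"wz":32,"gripper":1}])

```text
time: 2.2
ee_pos: [0.2231, 0.5262, 0.363]
tcp_rot: [0.392, 0.92, 0.002, -0.0]
wrist_force: [0.8, 0.2, -0.6]
finger_gap: 0.0871
grip_force: 0.0
```

```bash
python3 -c "
from h import *
to(.438,.123,.36,-2.6)"
```

```text
t 2.2 pos [0.2231 0.5262 0.363 ] gap 0.0871 F [ 0.8  0.2 -0.6]
[[-0.693, 0.721, 0.001], [0.721, 0.693, 0.003], [0.001, 0.003, -1.0]]
d [-0.4396 -0.1246  0.002 ] w [ 0.1 -0.1 46.5]
```

Call:
arm_command(commands=[{"tx":-0.045,"ty":-0.013,"tz":0,"wx":0,"wy":0,"wz":8,"gripper":1},{"tx":-0.09,"ty":-0.026,"tz":0,"wx":0,"wy":0,"wz":16,"gripper":1},{"tx":-0.135,"ty":-0.038,"tz":0,"wx":0,"wy":0,"wz":24,"gripper":1},{"tx":-0.18,"ty":-0.051,"tz":0,"wx":0,"wy":0,"wz":32,"gripper":1},{"tx":-0.225,"ty":-0.064,"tz":0,"wx":0,"wy":0,"wz":40,"gripper":1}])

```text
time: 2.7
ee_pos: [0.3341, 0.3191, 0.3619]
tcp_rot: [0.683, 0.73, 0.0, -0.0]
wrist_force: [0.4, 0.2, 0.8]
finger_gap: 0.0872
grip_force: 0.0
```

```bash
python3 -c "
from h import *
to(.438,.123,.36,-2.6)"
```

```text
t 2.7 pos [0.3341 0.3191 0.3619] gap 0.0872 F [0.4 0.2 0.8]
[[-0.067, 0.998, 0.0], [0.998, 0.067, 0.001], [0.001, 0.0, -1.0]]
d [-0.2026  0.0906  0.0017] w [ 0.  -0.1  6.4]
```

Call:
arm_command(commands=[{"tx":-0.041,"ty":0.018,"tz":0,"wx":0,"wy":0,"wz":2,"gripper":1},{"tx":-0.082,"ty":0.036,"tz":0,"wx":0,"wy":0,"wz":4,"gripper":1},{"tx":-0.122,"ty":0.054,"tz":0,"wx":0,"wy":0,"wz":6.4,"gripper":1},{"tx":-0.163,"ty":0.072,"tz":0,"wx":0,"wy":0,"wz":6.4,"gripper":1},{"tx":-0.203,"ty":0.091,"tz":0,"wx":0,"wy":0,"wz":6.4,"gripper":1}])

```text
time: 3.2
ee_pos: [0.4393, 0.1232, 0.3619]
tcp_rot: [0.721, 0.693, 0.001, -0.0]
wrist_force: [1.2, 0.2, 0.2]
finger_gap: 0.0871
grip_force: 0.0
```

```bash
python3 - <<'E'
from m import *
p=get_image("wrist"); save(p,"w1")
for A,c,m in blobs(red(p)): print(A,c.round(1),onz(p,c,.12)[0].round(4),rect(p,m,.12))
to(.438,.123,.15,-2.6)
E
```

```text
280 [256.8 167.7] [0.4427 0.1242 0.12  ] (array([443., 124.]), array([24., 17.]), 87.8)
t 3.25 pos [0.4427 0.1154 0.3624] gap 0.0864 F [ 2.4 -5.4  0.7]
[[0.051, 0.999, 0.004], [0.999, -0.051, -0.003], [-0.002, 0.004, -1.0]]
d [ 0.0079 -0.0059  0.2123] w [ 0.2  0.1 -0.3]
```

View pics/w1.png

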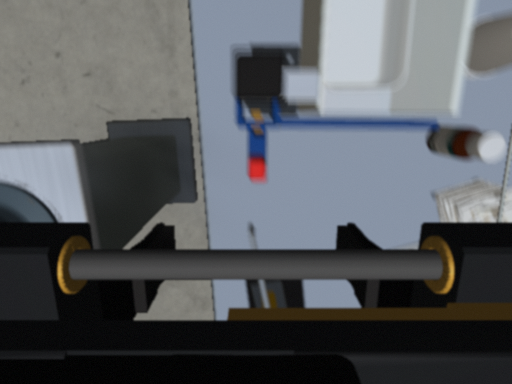

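The wrist view shows the red grip at pixel (257,168), in line with the jaws, the blue guard frame above it and the bottle at (480,145). Descending.

Call:
arm_command(commands=[{"tx":0,"ty":0.002,"tz":0.04,"wx":0,"wy":0,"wz":0,"gripper":1},{"tx":0,"ty":0.002,"tz":0.08,"wx":0,"wy":0,"wz":0,"gripper":1},{"tx":0,"ty":0.002,"tz":0.12,"wx":0,"wy":0,"wz":0,"gripper":1},{"tx":0,"ty":0.002,"tz":0.16,"wx":0,"wy":0,"wz":0,"gripper":1},{"tx":0,"ty":0.002,"tz":0.19,"wx":0,"wy":0,"wz":0,"gripper":1}])

```text
time: 3.75
ee_pos: [0.4398, 0.125, 0.1696]
tcp_rot: [0.721, 0.693, -0.001, -0.0]
wrist_force: [-0.4, -0.5, 0.4]
finger_gap: 0.087
grip_force: 0.0
```

```bash
python3 - <<'E'
from m import *
get_image("wrist");get_image("wrist")
p=get_image("wrist")
for A,c,m in blobs(red(p)): print(A,c.round(1),onz(p,c,.12)[0].round(4),rect(p,m,.12))
p=get_image("top")
for A,c,m in blobs(red(p)): print(A,c.round(1),onz(p,c,.12)[0].round(4))
to(.441,.124,.097,-2.6)
E
```

```text
1136 [257.5 215.7] [0.4403 0.1272 0.12  ] (array([440., 127.]), array([24., 20.]), 87.9)
2778 [394.8  14.3] [ 1.192  -0.5139  0.12  ]
119 [501.2 128. ] [ 0.8042 -0.8709  0.12  ]
102 [492.1 155.1] [ 0.7101 -0.8299  0.12  ]
t 3.95 pos [0.4413 0.1252 0.1721] gap 0.0873 F [0.7 0.3 1. ]
[[0.039, 0.999, 0.0], [0.999, -0.039, -0.0], [-0.0, 0.0, -1.0]]
d [-0.0012 -0.0002  0.0751] w [0.  0.  0.3]
```

Call:
arm_command(commands=[{"tx":0.001,"ty":-0.001,"tz":0.03,"wx":0,"wy":0,"wz":0,"gripper":1},{"tx":0.001,"ty":-0.001,"tz":0.055,"wx":0,"wy":0,"wz":0,"gripper":1},{"tx":0.001,"ty":-0.001,"tz":0.075,"wx":0,"wy":0,"wz":0,"gripper":1},{"tx":0.001,"ty":-0.001,"tz":0.075,"wx":0,"wy":0,"wz":0,"gripper":0.1},{"tx":0.001,"ty":-0.001,"tz":0.075,"wx":0,"wy":0,"wz":0,"gripper":0.1}], force=40)

```text
time: 4.45
ee_pos: [0.4413, 0.1267, 0.0982]
tcp_rot: [0.721, 0.693, 0.001, 0.0]
wrist_force: [0.0, 0.6, -0.2]
finger_gap: 0.0783
grip_force: 0.0
```

Call:
arm_command(commands=[{"tx":0,"ty":0,"tz":0,"wx":0,"wy":0,"wz":0,"gripper":0.1},{"tx":0,"ty":0,"tz":0,"wx":0,"wy":0,"wz":0,"gripper":0.1},{"tx":0,"ty":0,"tz":0,"wx":0,"wy":0,"wz":0,"gripper":0.1},{"tx":0,"ty":0,"tz":0,"wx":0,"wy":0,"wz":0,"gripper":0.1}])

```text
time: 4.85
ee_pos: [0.4401, 0.1263, 0.097]
tcp_rot: [0.721, 0.693, 0.0, 0.0]
wrist_force: [0.5, -0.3, 0.7]
finger_gap: 0.0472
grip_force: 0.0
```

Call:
arm_command(commands=[{"tx":0,"ty":0,"tz":0,"wx":0,"wy":0,"wz":0,"gripper":0.1},{"tx":0,"ty":0,"tz":0,"wx":0,"wy":0,"wz":0,"gripper":0.1},{"tx":0,"ty":0,"tz":0,"wx":0,"wy":0,"wz":0,"gripper":0.1},{"tx":0,"ty":0,"tz":0,"wx":0,"wy":0,"wz":0,"gripper":0.1},{"tx":0,"ty":0,"tz":0,"wx":0,"wy":0,"wz":0,"gripper":0.1}])

```text
time: 5.35
ee_pos: [0.4387, 0.1261, 0.0963]
tcp_rot: [0.721, 0.693, -0.001, -0.001]
wrist_force: [-5.3, 1.8, 4.7]
finger_gap: 0.0217
grip_force: 40.0
```

Call:
arm_command(commands=[{"tx":0,"ty":0,"tz":-0.01,"wx":0,"wy":0,"wz":0,"gripper":0.1},{"tx":0,"ty":0,"tz":-0.022,"wx":0,"wy":0,"wz":0,"gripper":0.1},{"tx":0,"ty":0,"tz":-0.034,"wx":0,"wy":0,"wz":0,"gripper":0.1},{"tx":0,"ty":0,"tz":-0.046,"wx":0,"wy":0,"wz":0,"gripper":0.1},{"tx":0,"ty":0,"tz":-0.058,"wx":0,"wy":0,"wz":0,"gripper":0.1}])

```text
time: 5.85
ee_pos: [0.4387, 0.1255, 0.154]
tcp_rot: [0.721, 0.693, -0.001, -0.0]
wrist_force: [-2.4, 1.8, -5.9]
finger_gap: 0.0217
grip_force: 40.0
```

Call:
arm_command(commands=[{"tx":0,"ty":0,"tz":-0.012,"wx":0,"wy":0,"wz":0,"gripper":0.1},{"tx":0,"ty":0,"tz":-0.024,"wx":0,"wy":0,"wz":0,"gripper":0.1},{"tx":0,"ty":0,"tz":-0.036,"wx":0,"wy":0,"wz":0,"gripper":0.1},{"tx":0,"ty":0,"tz":-0.047,"wx":0,"wy":0,"wz":0,"gripper":0.1},{"tx":0,"ty":0,"tz":-0.047,"wx":0,"wy":0,"wz":0,"gripper":0.1}])

```text
time: 6.35
ee_pos: [0.4387, 0.125, 0.2018]
tcp_rot: [0.721, 0.693, -0.001, -0.0]
wrist_force: [-6.6, -2.8, -3.9]
finger_gap: 0.0214
grip_force: 40.0
```

Call:
arm_command(commands=[{"tx":0,"ty":0,"tz":-0.001,"wx":0,"wy":0,"wz":0,"gripper":0.1},{"tx":0,"ty":0,"tz":-0.001,"wx":0,"wy":0,"wz":0,"gripper":0.6},{"tx":0,"ty":0,"tz":-0.001,"wx":0,"wy":0,"wz":0,"gripper":0.6},{"tx":0,"ty":0,"tz":-0.001,"wx":0,"wy":0,"wz":0,"gripper":0.6},{"tx":0,"ty":0,"tz":-0.001,"wx":0,"wy":0,"wz":0,"gripper":0.6}])

```text
time: 6.85
ee_pos: [0.4418, 0.1266, 0.204]
tcp_rot: [0.721, 0.693, 0.002, 0.001]
wrist_force: [-0.1, 0.1, -0.1]
finger_gap: 0.046
grip_force: 0.0
```

Call:
arm_command(commands=[{"tx":0,"ty":0,"tz":-0.03,"wx":0,"wy":0,"wz":0,"gripper":0.7},{"tx":0,"ty":0,"tz":-0.07,"wx":0,"wy":0,"wz":0,"gripper":0.8},{"tx":0,"ty":0,"tz":-0.11,"wx":0,"wy":0,"wz":0,"gripper":0.8},{"tx":0,"ty":0,"tz":-0.13,"wx":0,"wy":0,"wz":0,"gripper":0.8},{"tx":0,"ty":0,"tz":-0.13,"wx":0,"wy":0,"wz":0,"gripper":0.8}])

```text
time: 7.35
ee_pos: [0.4423, 0.1267, 0.3364]
tcp_rot: [0.721, 0.693, 0.004, 0.001]
wrist_force: [0.3, 0.1, -0.7]
finger_gap: 0.0692
grip_force: 0.0
```

```bash
python3 - <<'E'
from m import *
get_image("wrist");get_image("wrist")
p=get_image("wrist"); save(p,"w2")
for A,c,m in blobs(red(p)): print(A,c.round(1),onz(p,c,.22)[0].round(4),rect(p,m,.22))
S=get_image("scene"); save(S,"s2")
for A,c,m in blobs(red(S)): print("scene",A,c)
# predicted grip pixel at joint .1 vs .05 vs 0
for z in(.1,.15,.2): print(z,proj(S,[.44,.126,z]).round(1))
to(.450,-.120,.33,9)
a=cv2.imread("pics/s2.png")[60:310,120:340]; cv2.imwrite("pics/s2c.png",cv2.resize(a,None,fx=2.4,fy=2.4,interpolation=2))
E
```

```text
671 [253.3 193.9] [0.4399 0.1272 0.22  ] (array([440., 127.]), array([24., 19.]), 87.8)
scene 528 [373.83712121  16.12121212]
scene 21 [194.61904762 155.57142857]
0.1 [[196.8 186.6]]
0.15 [[195.9 173.9]]
0.2 [[194.9 160.9]]
t 7.55 pos [0.4394 0.1259 0.3315] gap 0.0697 F [ 0.1  0.9 -0.1]
[[0.039, 0.999, -0.002], [0.999, -0.039, -0.001], [-0.001, -0.002, -1.0]]
d [-0.2453  0.0203  0.0017] w [ -0.1   0.  -11.3]
```

View pics/s2c.png

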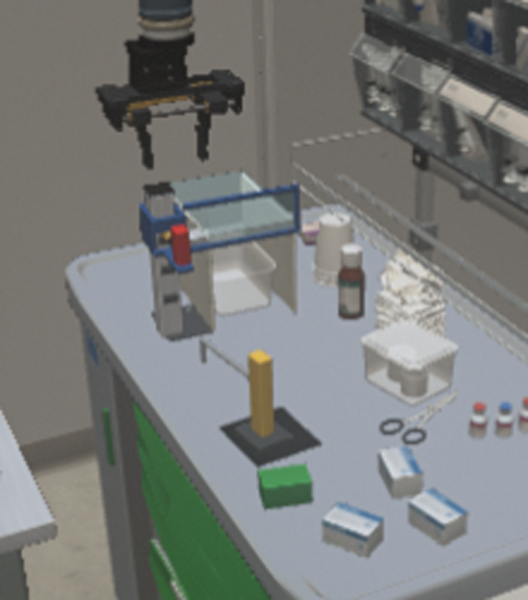

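The guard is held at the top: the red grip is about 30 px higher, matching joint 0.1. Next, above the hook.

Call:
arm_command(commands=[{"tx":-0.049,"ty":0.004,"tz":0,"wx":0,"wy":0,"wz":-4,"gripper":0.8},{"tx":-0.098,"ty":0.008,"tz":0,"wx":0,"wy":0,"wz":-8,"gripper":0.8},{"tx":-0.147,"ty":0.012,"tz":0,"wx":0,"wy":0,"wz":-11.3,"gripper":0.8},{"tx":-0.196,"ty":0.016,"tz":0,"wx":0,"wy":0,"wz":-11.3,"gripper":0.8},{"tx":-0.245,"ty":0.02,"tz":0,"wx":0,"wy":0,"wz":-11.3,"gripper":0.8}])

```text
time: 8.05
ee_pos: [0.4494, -0.1213, 0.3316]
tcp_rot: [0.649, 0.761, -0.0, -0.001]
wrist_force: [1.5, 0.7, -0.5]
finger_gap: 0.0697
grip_force: 0.0
```

```bash
python3 - <<'E'
from m import *
for i in range(3): get_image("wrist")
p=get_image("wrist"); save(p,"w3")
for A,c,m in blobs(yel(p)): print(A,c.round(1),onz(p,c,.133)[0].round(4),rect(p,m,.133))
for d in trace("tub",p)+trace("bay",p): print(d["conf"],d["pixel"])
for n in("hook_tip","hook"):
  for d in trace(n,p): print(n,d["conf"],d["pixel"],rect(p,d["region"],.088))
to(.450,-.120,.2,9)
E
```

```text
560 [258.  170.3] [ 0.4522 -0.1173  0.133 ] (array([ 452., -118.]), array([30., 22.]), 98.6)
248 [ 96.7 271.6] [ 0.2813 -0.2666  0.133 ] (array([ 282., -264.]), array([63., 12.]), 96.1)
290 [413.6 270.8] [ 0.6529 -0.2089  0.133 ] (array([ 652., -207.]), array([64., 14.]), 101.1)
hook_tip 0.62 [257.5, 147.5] (array([442., -56.]), array([176.,  45.]), 99.6)
hook 0.61 [256.2, 148.2] (array([442., -56.]), array([175.,  45.]), 99.6)
t 8.45 pos [ 0.4503 -0.1179  0.332 ] gap 0.0695 F [ 0.1 -0.3 -0.2]
[[-0.16, 0.987, -0.001], [0.987, 0.16, 0.0], [0.0, -0.001, -1.0]]
d [-0.0021 -0.0005  0.132 ] w [-0.1 -0.   0.2]
```

View pics/w3.png

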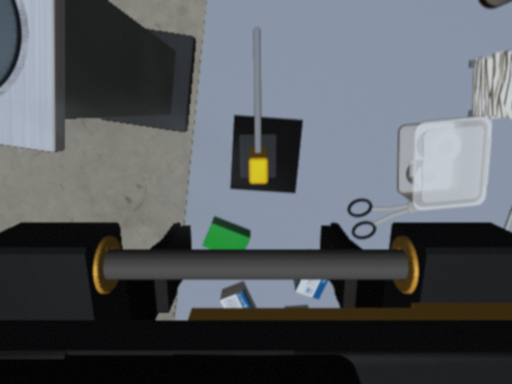

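Wrist view: post at pixel (258,170), rod running straight up the image to (257,28), so tool and hook are aligned. Grasping the hook.

Call:
arm_command(commands=[{"tx":0.0,"ty":0.002,"tz":0.05,"wx":0,"wy":0,"wz":0,"gripper":0.8},{"tx":0.0,"ty":0.002,"tz":0.1,"wx":0,"wy":0,"wz":0,"gripper":0.8},{"tx":0.0,"ty":0.002,"tz":0.15,"wx":0,"wy":0,"wz":0,"gripper":0.8},{"tx":0.0,"ty":0.002,"tz":0.19,"wx":0,"wy":0,"wz":0,"gripper":0.8},{"tx":0.0,"ty":0.002,"tz":0.21,"wx":0,"wy":0,"wz":0,"gripper":0.8}])

```text
time: 8.95
ee_pos: [0.4501, -0.1173, 0.1189]
tcp_rot: [0.648, 0.761, -0.002, -0.003]
wrist_force: [-0.5, -0.5, -0.1]
finger_gap: 0.0697
grip_force: 0.0
```

```bash
python3 - <<'E'
from m import *
for i in range(2): get_image("wrist")
p=get_image("wrist")
for A,c,m in blobs(yel(p)): print(A,c.round(1),onz(p,c,.133)[0].round(4),rect(p,m,.133))
to(.452,-.1175,.093,9)
E
```

```text
708 [257.  241.8] [ 0.4502 -0.1063  0.133 ] (array([ 450., -106.]), array([21.,  7.]), 9.4)
326 [413.3 270.3] [ 0.523  -0.1085  0.133 ] (array([ 522., -108.]), array([25.,  6.]), 101.7)
284 [ 96.9 270.8] [ 0.3796 -0.1325  0.133 ] (array([ 380., -131.]), array([25.,  5.]), 96.7)
577 [257.3 285.2] [ 0.4538 -0.1276  0.133 ] (array([ 454., -128.]), array([20.,  7.]), 9.4)
t 9.1 pos [ 0.4516 -0.1183  0.1216] gap 0.0697 F [0.6 0.8 0.8]
[[-0.159, 0.987, -0.003], [0.987, 0.159, -0.0], [0.0, -0.003, -1.0]]
d [0.0007 0.0006 0.0286] w [-0.2 -0.   0.1]
```

Call:
arm_command(commands=[{"tx":0.001,"ty":0.0,"tz":0.015,"wx":0,"wy":0,"wz":0,"gripper":0.8},{"tx":0.001,"ty":0.0,"tz":0.028,"wx":0,"wy":0,"wz":0,"gripper":0.7},{"tx":0.001,"ty":0.0,"tz":0.028,"wx":0,"wy":0,"wz":0,"gripper":0.1},{"tx":0.001,"ty":0.0,"tz":0.028,"wx":0,"wy":0,"wz":0,"gripper":0.1},{"tx":0.001,"ty":0.0,"tz":0.028,"wx":0,"wy":0,"wz":0,"gripper":0.1}], force=50)

```text
time: 9.6
ee_pos: [0.4527, -0.1183, 0.0953]
tcp_rot: [0.649, 0.761, 0.001, 0.001]
wrist_force: [-0.8, -0.5, -0.4]
finger_gap: 0.0458
grip_force: 0.0
```

Call:
arm_command(commands=[{"tx":0,"ty":0.0,"tz":0,"wx":0,"wy":0,"wz":0,"gripper":0.1},{"tx":0,"ty":0.0,"tz":0,"wx":0,"wy":0,"wz":0,"gripper":0.1},{"tx":0,"ty":0.0,"tz":0,"wx":0,"wy":0,"wz":0,"gripper":0.1},{"tx":0,"ty":0.0,"tz":0,"wx":0,"wy":0,"wz":0,"gripper":0.1},{"tx":0,"ty":0.0,"tz":0,"wx":0,"wy":0,"wz":0,"gripper":0.1}])

```text
time: 10.1
ee_pos: [0.4519, -0.1182, 0.0946]
tcp_rot: [0.649, 0.761, 0.0, -0.0]
wrist_force: [-1.3, 0.0, 1.5]
finger_gap: 0.0215
grip_force: 50.0
```

Call:
arm_command(commands=[{"tx":0,"ty":0.0,"tz":-0.02,"wx":0,"wy":0,"wz":0,"gripper":0.1},{"tx":0,"ty":0.0,"tz":-0.037,"wx":0,"wy":0,"wz":0,"gripper":0.1},{"tx":0.01,"ty":0.025,"tz":-0.037,"wx":0,"wy":0,"wz":4,"gripper":0.1},{"tx":0.03,"ty":0.06,"tz":-0.037,"wx":0,"wy":0,"wz":8,"gripper":0.1},{"tx":0.05,"ty":0.095,"tz":-0.037,"wx":0,"wy":0,"wz":11.5,"gripper":0.1}])

```text
time: 10.6
ee_pos: [0.5385, -0.0532, 0.1313]
tcp_rot: [0.723, 0.69, 0.0, -0.0]
wrist_force: [1.0, -1.5, -3.0]
finger_gap: 0.0215
grip_force: 50.0
```

```bash
python3 - <<'E'
from m import *
for i in range(2): get_image("top")
p=get_image("top");S=get_image("scene")
for n in("hook","tub","bay"):
  for d in trace(n,p): print(n,d["conf"],np.round(d["pixel"]),rect(p,d["region"],{"hook":.125,"tub":.072,"bay":.168}[n]))
im=p["image"][130:250,100:290]; cv2.imwrite("pics/t4.png",cv2.resize(cv2.cvtColor(im,cv2.COLOR_RGB2BGR),None,fx=4,fy=4,interpolation=2))
to(.569,.037,.132,-2.6)
# predicted overlay numbers in crop pixels
O=np.array([.576,.187,0]);ex=np.array([.045,.999,0]);ey=np.array([-.999,.045,0])
for x,y,z in((0,-67,168),(0,67,168),(230,67,168),(230,-67,168),(30,-58,72),(30,58,72)): print((x,y,z),((proj(p,O+(x*ex+y*ey)/1000+[0,0,z/1000])[0]-[100,130])*4).round())
E
```

```text
hook 0.59 [220. 201.] (array([544.,  62.]), array([75., 12.]), 90.8)
tub 0.65 [355. 200.] (array([ 554., -376.]), array([68., 39.]), 102.9)
bay 0.87 [152. 192.] (array([537., 263.]), array([311., 243.]), 89.6)
bay 0.65 [352. 232.] (array([ 459., -328.]), array([62., 40.]), 120.8)
t 10.95 pos [ 0.5367 -0.0548  0.1311] gap 0.0217 F [-0.3  0.3 -3. ]
[[0.044, 0.999, -0.002], [0.999, -0.044, -0.0], [-0.0, -0.002, -1.0]]
d [ 0.0931  0.0282 -0.0009] w [-0.1  0.   0.1]
(0, -67, 168) [322. 152.]
(0, 67, 168) [309. 328.]
(230, 67, 168) [ 12. 310.]
(230, -67, 168) [ 28. 136.]
(30, -58, 72) [305. 178.]
(30, 58, 72) [294. 320.]
```

View pics/t4.png

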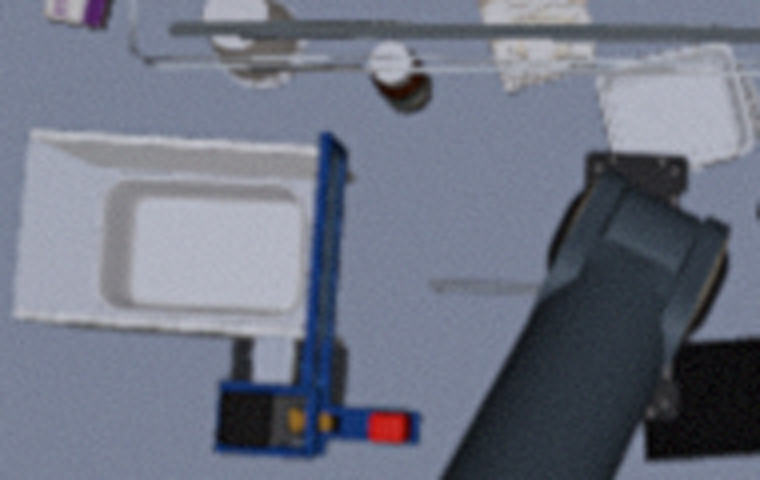

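Top crop: tub under the clear roof, far rim at about (103,245), side rims at rows ~182 and ~310, rod tip at (433,285). The arm holds the hook straight.

```bash
python3 - <<'E'
from m import *
p=get_image("top")
O=np.array([.576,.187,0]);B=np.array([[.045,.999,0],[-.999,.045,0],[0,0,1]])
for c in((103,245),(205,182),(200,311),(305,250)):
    print(c,(B@(onz(p,[100+c[0]/4,130+c[1]/4],.072)[0]-O)*1000).round())
print((B@(onz(p,[100+433/4,130+285/4],.125)[0]-O)*1000).round())
for own in(-150,-80): print(own,(O+B.T@[own/1000,0,0]).round(3))
E
```

```text
(103, 245) [193.   6.  72.]
(205, 182) [112. -50.  72.]
(200, 311) [108.  55.  72.]
(305, 250) [25.  1. 72.]
[-86.  26. 125.]
-150 [0.569 0.037 0.   ]
-80 [0.572 0.107 0.   ]
```

Call:
arm_command(commands=[{"tx":0.02,"ty":0.014,"tz":0,"wx":0,"wy":0,"wz":0,"gripper":0.1},{"tx":0.055,"ty":0.027,"tz":0,"wx":0,"wy":0,"wz":0,"gripper":0.1},{"tx":0.09,"ty":0.027,"tz":0,"wx":0,"wy":0,"wz":0,"gripper":0.1},{"tx":0.125,"ty":0.027,"tz":0,"wx":0,"wy":0,"wz":0,"gripper":0.1},{"tx":0.158,"ty":0.027,"tz":0,"wx":0,"wy":0,"wz":0,"gripper":0.1}])

```text
time: 11.5
ee_pos: [0.5713, 0.1035, 0.1315]
tcp_rot: [0.723, 0.691, 0.0, -0.0]
wrist_force: [-0.6, 0.2, -2.9]
finger_gap: 0.022
grip_force: 50.0
```

```bash
python3 - <<'E'
from m import *
for i in range(2): get_image("top")
p=get_image("top");S=get_image("scene")
a=p["image"][150:240,100:220];b=S["image"][100:220,150:310]
a=cv2.resize(a,(480,360),interpolation=2);b=cv2.resize(b,(480,360),interpolation=2)
cv2.imwrite("pics/t5.png",cv2.resize(cv2.cvtColor(np.hstack([a,b]),cv2.COLOR_RGB2BGR),None,fx=.83,fy=.83))
st()
E
```

```text
t 11.7 pos [0.5713 0.103  0.1314] gap 0.0219 F [-0.9 -0.6 -2.9]
[[0.042, 0.999, -0.0], [0.999, -0.042, -0.0], [-0.0, -0.0, -1.0]]
```

View pics/t5.png

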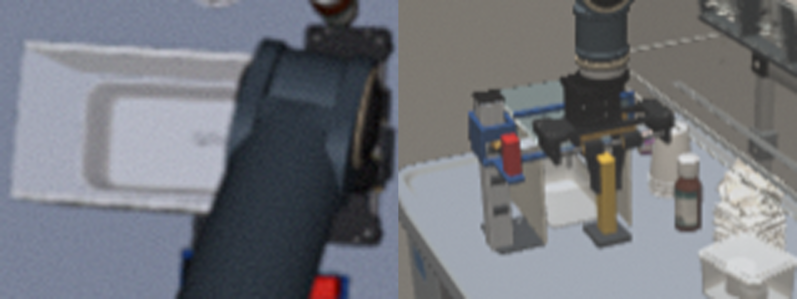

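Left half: the rod tip shows inside the tub at about (205,138). Lowering, then pulling gently.

Call:
arm_command(commands=[{"tx":0,"ty":0,"tz":0.015,"wx":0,"wy":0,"wz":0,"gripper":0.1},{"tx":0,"ty":0,"tz":0.028,"wx":0,"wy":0,"wz":0,"gripper":0.1},{"tx":0,"ty":0,"tz":0.037,"wx":0,"wy":0,"wz":0,"gripper":0.1},{"tx":-0.01,"ty":0,"tz":0.037,"wx":0,"wy":0,"wz":0,"gripper":0.1},{"tx":-0.02,"ty":0,"tz":0.037,"wx":0,"wy":0,"wz":0,"gripper":0.1}])

```text
time: 12.2
ee_pos: [0.5707, 0.0814, 0.0941]
tcp_rot: [0.722, 0.692, -0.001, 0.0]
wrist_force: [0.0, -0.3, -3.7]
finger_gap: 0.0215
grip_force: 50.0
```

Call:
arm_command(commands=[{"tx":-0.008,"ty":0,"tz":0,"wx":0,"wy":0,"wz":0,"gripper":0.1},{"tx":-0.018,"ty":0,"tz":0,"wx":0,"wy":0,"wz":0,"gripper":0.1},{"tx":-0.028,"ty":0,"tz":0,"wx":0,"wy":0,"wz":0,"gripper":0.1},{"tx":-0.038,"ty":0,"tz":0,"wx":0,"wy":0,"wz":0,"gripper":0.1},{"tx":-0.05,"ty":0,"tz":0,"wx":0,"wy":0,"wz":0,"gripper":0.1}])

```text
time: 12.7
ee_pos: [0.5688, 0.0324, 0.0946]
tcp_rot: [0.722, 0.692, 0.0, -0.0]
wrist_force: [0.1, 2.2, -3.3]
finger_gap: 0.0216
grip_force: 50.0
```

```bash
python3 - <<'E'
from m import *
p=get_image("top");S=get_image("scene")
a=p["image"][150:240,100:220];b=S["image"][100:220,150:310]
a=cv2.resize(a,(480,360),interpolation=2);b=cv2.resize(b,(480,360),interpolation=2)
cv2.imwrite("pics/t6.png",cv2.resize(cv2.cvtColor(np.hstack([a,b]),cv2.COLOR_RGB2BGR),None,fx=.83,fy=.83))
st()
E
```

```text
t 12.8 pos [0.5686 0.0299 0.0949] gap 0.0216 F [-1.1 -1.  -4.7]
[[0.046, 0.999, 0.0], [0.999, -0.046, -0.001], [-0.001, 0.001, -1.0]]
```

View pics/t6.png

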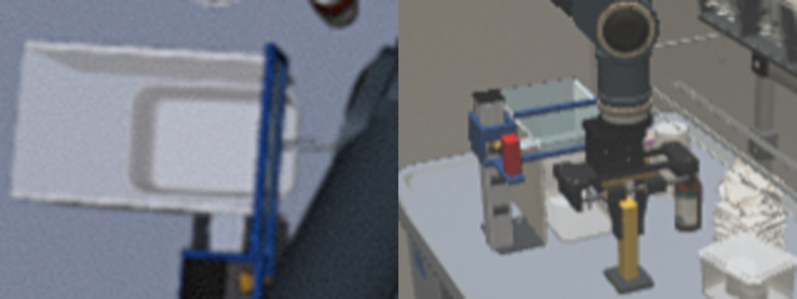

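Left half: the tub has moved; its far rim went from ~87 to ~133 px and its near rim now shows in front of the guard at ~297. Continuing the pull.

Call:
arm_command(commands=[{"tx":-0.012,"ty":0,"tz":0,"wx":0,"wy":0,"wz":0,"gripper":0.1},{"tx":-0.026,"ty":0,"tz":0,"wx":0,"wy":0,"wz":0,"gripper":0.1},{"tx":-0.04,"ty":0,"tz":0,"wx":0,"wy":0,"wz":0,"gripper":0.1},{"tx":-0.054,"ty":0,"tz":0,"wx":0,"wy":0,"wz":0,"gripper":0.1},{"tx":-0.068,"ty":0,"tz":0,"wx":0,"wy":0,"wz":0,"gripper":0.1}])

```text
time: 13.3
ee_pos: [0.5657, -0.0364, 0.0946]
tcp_rot: [0.722, 0.692, 0.0, -0.0]
wrist_force: [0.2, 2.5, -1.9]
finger_gap: 0.0218
grip_force: 50.0
```

Call:
arm_command(commands=[{"tx":-0.014,"ty":0,"tz":0,"wx":0,"wy":0,"wz":0,"gripper":0.1},{"tx":-0.028,"ty":0,"tz":0,"wx":0,"wy":0,"wz":0,"gripper":0.1},{"tx":-0.042,"ty":0,"tz":0,"wx":0,"wy":0,"wz":0,"gripper":0.1},{"tx":-0.056,"ty":0,"tz":0,"wx":0,"wy":0,"wz":0,"gripper":0.1},{"tx":-0.07,"ty":0,"tz":0,"wx":0,"wy":0,"wz":0,"gripper":0.1}])

```text
time: 13.8
ee_pos: [0.5628, -0.106, 0.0945]
tcp_rot: [0.722, 0.692, 0.0, -0.0]
wrist_force: [1.5, 3.1, -1.1]
finger_gap: 0.0218
grip_force: 50.0
```

Call:
arm_command(commands=[{"tx":-0.014,"ty":0,"tz":0,"wx":0,"wy":0,"wz":0,"gripper":0.1},{"tx":-0.026,"ty":0,"tz":0,"wx":0,"wy":0,"wz":0,"gripper":0.1},{"tx":-0.036,"ty":0,"tz":0,"wx":0,"wy":0,"wz":0,"gripper":0.1},{"tx":-0.042,"ty":0,"tz":0,"wx":0,"wy":0,"wz":0,"gripper":0.1},{"tx":-0.042,"ty":0,"tz":0,"wx":0,"wy":0,"wz":0,"gripper":0.1}])

```text
time: 14.3
ee_pos: [0.5607, -0.149, 0.0945]
tcp_rot: [0.723, 0.691, -0.001, 0.001]
wrist_force: [-0.6, -0.4, -3.8]
finger_gap: 0.0217
grip_force: 50.0
```

```bash
python3 - <<'E'
from m import *
st()
p=get_image("top");S=get_image("scene")
for n in("tub","hook","pack1"):
  for d in trace(n,p): print(n,d["conf"],np.round(d["pixel"]),rect(p,d["region"],.072 if n=="tub" else .034))
a=p["image"][130:280,120:370]
cv2.imwrite("pics/t7.png",cv2.resize(cv2.cvtColor(a,cv2.COLOR_RGB2BGR),None,fx=3,fy=3,interpolation=2))
E
```

```text
t 14.3 pos [ 0.5607 -0.149   0.0945] gap 0.0217 F [-0.6 -0.4 -3.8]
[[0.044, 0.999, 0.0], [0.999, -0.044, -0.002], [-0.002, 0.0, -1.0]]
tub 0.76 [216. 196.] (array([568.,  71.]), array([176., 121.]), 87.8)
tub 0.65 [199. 152.] (array([720., 142.]), array([60., 38.]), 36.3)
hook 0.71 [179. 218.] (array([536., 211.]), array([262., 110.]), 16.1)
pack1 0.83 [349. 232.] (array([ 458., -361.]), array([71., 44.]), 119.0)
pack1 0.8 [318. 240.] (array([ 423., -249.]), array([57., 42.]), 166.1)
pack1 0.63 [354. 203.] (array([ 557., -386.]), array([72., 42.]), 104.3)
pack1 0.61 [328. 195.] (array([ 563., -291.]), array([60., 43.]), 74.8)
```

View pics/t7.png

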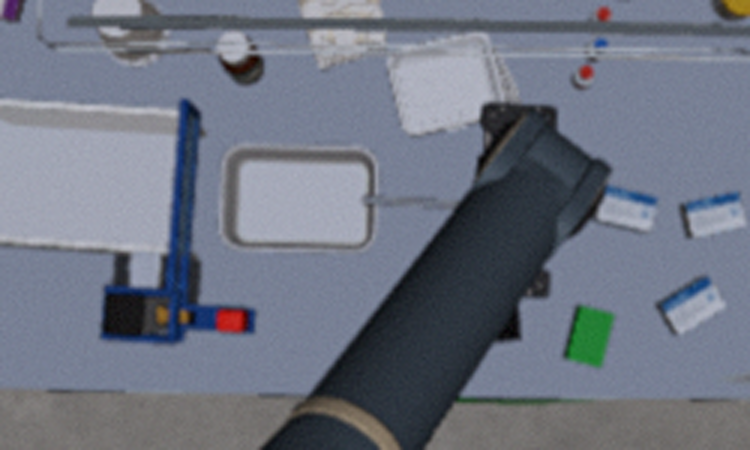

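Top crop: tub at (300,198), fully in front of the guard, boxes untouched. Freeing the tip and returning the hook to its mat.

Call:
arm_command(commands=[{"tx":0.012,"ty":0,"tz":0,"wx":0,"wy":0,"wz":0,"gripper":0.1},{"tx":0.012,"ty":0,"tz":-0.02,"wx":0,"wy":0,"wz":0,"gripper":0.1},{"tx":0.012,"ty":0,"tz":-0.05,"wx":0,"wy":0,"wz":0,"gripper":0.1},{"tx":0.012,"ty":-0.01,"tz":-0.065,"wx":0,"wy":0,"wz":0,"gripper":0.1},{"tx":0.012,"ty":-0.03,"tz":-0.065,"wx":0,"wy":0,"wz":0,"gripper":0.1}])

```text
time: 15.05
ee_pos: [0.5344, -0.1331, 0.1619]
tcp_rot: [0.721, 0.693, 0.002, 0.003]
wrist_force: [0.2, 0.5, -3.2]
finger_gap: 0.0217
grip_force: 50.0
```

```bash
python3 - <<'E'
from m import *
to(.460,-.119,.16,9)
E
```

```text
t 15.05 pos [ 0.5344 -0.1331  0.1619] gap 0.0217 F [ 0.2  0.5 -3.2]
[[0.041, 0.999, 0.006], [0.999, -0.041, -0.001], [-0.001, 0.006, -1.0]]
d [ 0.0111 -0.0749  0.0014] w [  0.4   0.1 -11.3]
```

Call:
arm_command(commands=[{"tx":0.003,"ty":-0.02,"tz":0,"wx":0,"wy":0,"wz":-4,"gripper":0.1},{"tx":0.007,"ty":-0.045,"tz":0,"wx":0,"wy":0,"wz":-8,"gripper":0.1},{"tx":0.011,"ty":-0.068,"tz":0,"wx":0,"wy":0,"wz":-11.4,"gripper":0.1},{"tx":0.011,"ty":-0.072,"tz":0,"wx":0,"wy":0,"wz":-11.4,"gripper":0.1},{"tx":0.011,"ty":-0.072,"tz":0,"wx":0,"wy":0,"wz":-11.4,"gripper":0.1}])

```text
time: 15.55
ee_pos: [0.4599, -0.1187, 0.1597]
tcp_rot: [0.65, 0.76, 0.001, -0.0]
wrist_force: [0.3, 0.0, -3.4]
finger_gap: 0.0222
grip_force: 50.0
```

```bash
python3 - <<'E'
from m import *
get_image("top")
to(.460,-.119,.096,9)
E
```

```text
t 15.6 pos [ 0.461  -0.1191  0.1599] gap 0.0215 F [ 0.4 -0.2 -4. ]
[[-0.156, 0.988, 0.002], [0.988, 0.156, 0.0], [-0.0, 0.002, -1.0]]
d [ 0.0002 -0.0011  0.0639] w [ 0.1  0.  -0. ]
```

Call:
arm_command(commands=[{"tx":0,"ty":0,"tz":0.025,"wx":0,"wy":0,"wz":0,"gripper":0.1},{"tx":0,"ty":0,"tz":0.045,"wx":0,"wy":0,"wz":0,"gripper":0.1},{"tx":0,"ty":0,"tz":0.057,"wx":0,"wy":0,"wz":0,"gripper":0.1},{"tx":0,"ty":0,"tz":0.063,"wx":0,"wy":0,"wz":0,"gripper":0.1},{"tx":0,"ty":0,"tz":0.065,"wx":0,"wy":0,"wz":0,"gripper":0.1}])

```text
time: 16.1
ee_pos: [0.4605, -0.1199, 0.0945]
tcp_rot: [0.65, 0.76, -0.0, -0.0]
wrist_force: [-4.2, 1.5, 12.4]
finger_gap: 0.022
grip_force: 50.0
```

Call:
arm_command(commands=[{"tx":0,"ty":0,"tz":0,"wx":0,"wy":0,"wz":0,"gripper":0.1},{"tx":0,"ty":0,"tz":0,"wx":0,"wy":0,"wz":0,"gripper":0.1}])

```text
time: 16.3
ee_pos: [0.4609, -0.1198, 0.0951]
tcp_rot: [0.65, 0.76, 0.0, 0.001]
wrist_force: [0.3, 0.4, -3.4]
finger_gap: 0.0217
grip_force: 50.0
```

Call:
arm_command(commands=[{"tx":0,"ty":0,"tz":0.001,"wx":0,"wy":0,"wz":0,"gripper":0.1},{"tx":0,"ty":0,"tz":0.002,"wx":0,"wy":0,"wz":0,"gripper":0.1},{"tx":0,"ty":0,"tz":0.002,"wx":0,"wy":0,"wz":0,"gripper":0.1}])

```text
time: 16.6
ee_pos: [0.461, -0.1198, 0.0945]
tcp_rot: [0.65, 0.76, 0.001, 0.0]
wrist_force: [-4.1, 1.5, 15.3]
finger_gap: 0.0217
grip_force: 50.0
```

Call:
arm_command(commands=[{"tx":0,"ty":0,"tz":0,"wx":0,"wy":0,"wz":0,"gripper":0.6},{"tx":0,"ty":0,"tz":0,"wx":0,"wy":0,"wz":0,"gripper":0.6},{"tx":0,"ty":0,"tz":0,"wx":0,"wy":0,"wz":0,"gripper":0.6},{"tx":0,"ty":0,"tz":0,"wx":0,"wy":0,"wz":0,"gripper":0.6}])

```text
time: 17.0
ee_pos: [0.4603, -0.1196, 0.0926]
tcp_rot: [0.65, 0.76, 0.0, 0.0]
wrist_force: [-0.1, -0.8, -0.3]
finger_gap: 0.0458
grip_force: 0.0
```

Call:
arm_command(commands=[{"tx":0,"ty":0,"tz":-0.03,"wx":0,"wy":0,"wz":0,"gripper":0.6},{"tx":0,"ty":0,"tz":-0.07,"wx":0,"wy":0,"wz":0,"gripper":0.8},{"tx":0,"ty":0,"tz":-0.12,"wx":0,"wy":0,"wz":0,"gripper":0.8},{"tx":0,"ty":0,"tz":-0.16,"wx":0,"wy":0,"wz":0,"gripper":0.8},{"tx":0,"ty":0,"tz":-0.16,"wx":0,"wy":0,"wz":0,"gripper":0.8}])

```text
time: 17.5
ee_pos: [0.4634, -0.1207, 0.2574]
tcp_rot: [0.65, 0.76, 0.004, 0.004]
wrist_force: [0.5, 0.2, -0.5]
finger_gap: 0.0686
grip_force: 0.0
```

```bash
python3 - <<'E'
from m import *
for i in range(2): get_image("top")
p=get_image("wrist"); save(p,"w8")
for A,c,m in blobs(yel(p)): print(A,c.round(1),onz(p,c,.133)[0].round(4),rect(p,m,.133))
p=get_image("top")
for d in trace("pack1",p)+trace("tub",p): print(d["conf"],np.round(d["pixel"]),rect(p,d["region"],.034))
to(.562,-.289,.2,-14.5)
E
```

```text
804 [255.  191.9] [ 0.4614 -0.1185  0.133 ] (array([ 461., -119.]), array([28., 21.]), 99.0)
254 [ 97.8 271.3] [ 0.331  -0.2148  0.133 ] (array([ 331., -213.]), array([48.,  9.]), 95.6)
295 [412.5 270.9] [ 0.6157 -0.1697  0.133 ] (array([ 615., -168.]), array([50., 11.]), 101.4)
0.67 [357. 203.] (array([ 557., -387.]), array([73., 41.]), 104.3)
0.63 [326. 199.] (array([ 563., -287.]), array([63., 42.]), 76.7)
0.52 [350. 233.] (array([ 459., -361.]), array([69., 44.]), 120.7)
0.23 [179. 222.] (array([546., 205.]), array([268., 167.]), 1.1)
0.72 [217. 199.] (array([571.,  75.]), array([178., 119.]), 88.8)
t 17.8 pos [ 0.4592 -0.1194  0.2511] gap 0.0696 F [0.8 0.4 0.9]
[[-0.155, 0.988, -0.003], [0.988, 0.155, -0.0], [0.0, -0.003, -1.0]]
d [-0.1835  0.0754  0.0509] w [-0.2  0.  23.4]
```

View pics/w8.png

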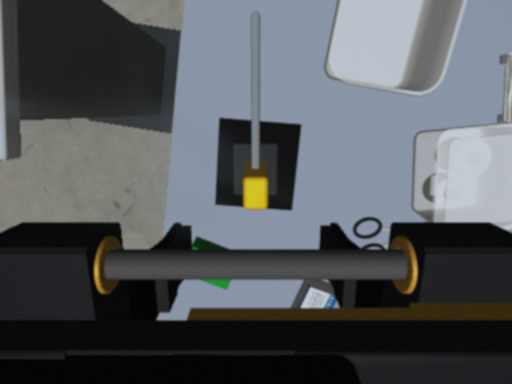

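The hook stands upright centred on its mat (post at pixel (255,192)). On to the first box.

Call:
arm_command(commands=[{"tx":-0.037,"ty":0.015,"tz":0,"wx":0,"wy":0,"wz":5,"gripper":1},{"tx":-0.074,"ty":0.03,"tz":0,"wx":0,"wy":0,"wz":10,"gripper":1},{"tx":-0.11,"ty":0.045,"tz":0.01,"wx":0,"wy":0,"wz":15,"gripper":1},{"tx":-0.147,"ty":0.06,"tz":0.03,"wx":0,"wy":0,"wz":20,"gripper":1},{"tx":-0.183,"ty":0.075,"tz":0.05,"wx":0,"wy":0,"wz":23.4,"gripper":1}])

```text
time: 18.3
ee_pos: [0.5632, -0.29, 0.2]
tcp_rot: [0.791, 0.611, -0.001, -0.001]
wrist_force: [0.9, 0.8, 0.9]
finger_gap: 0.0867
grip_force: 0.0
```

```bash
cat >> m.py <<'E'
def whitetop(p,near,z=.034):
    h=hsv(p); W=None; best=None
    m=((h[...,2]>150)&(h[...,1]<60))|((h[...,0]>98)&(h[...,0]<120)&(h[...,1]>130)&(h[...,2]>80))
    m=cv2.morphologyEx(m.astype(np.uint8),cv2.MORPH_CLOSE,np.ones((5,5)))
    return [(A,c.round(),rect(p,k,z)) for A,c,k in blobs(m,150) if np.hypot(*(onz(p,c,z)[0][:2]-near))<.06]
def look(near,**k):
    for i in range(2): get_image("wrist")
    p=get_image("wrist")
    for d in trace("pack1",p): print(round(d["conf"],2),np.round(d["pixel"]),rect(p,d["region"],.034))
    print(whitetop(p,near)); return p
E
python3 - <<'E'
from m import *
p=look((.562,-.287)); save(p,"w9")
to(.562,-.289,.024,-14)
E
```

```text
0.95 [115. 173.] (array([ 431., -249.]), array([73., 43.]), 165.3)
0.91 [186. 281.] (array([ 472., -361.]), array([77., 37.]), 67.3)
0.64 [278. 243.] (array([ 562., -383.]), array([75., 41.]), 99.6)
0.63 [262. 172.] (array([ 568., -288.]), array([64., 41.]), 76.4)
[(np.int32(2415), array([260., 176.]), (array([ 567., -290.]), array([61., 39.]), 77.4))]
t 18.5 pos [ 0.5615 -0.2894  0.2001] gap 0.0872 F [-0.2  0.9  0.5]
[[0.251, 0.968, -0.005], [0.968, -0.251, 0.0], [-0.001, -0.005, -1.0]]
d [0.0007 0.0012 0.1761] w [-0.3  0.  -0.6]
```

View pics/w9.png

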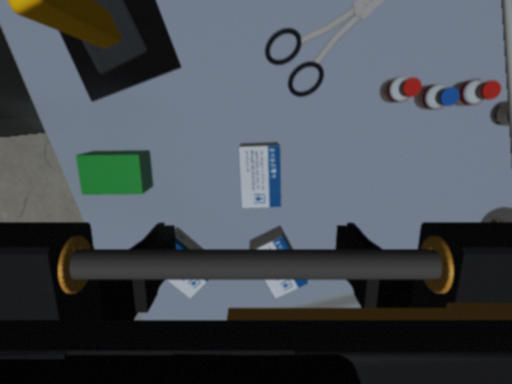

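Box A is centred between the jaws at (260,176) and aligned; the scissors lie well clear. Descending.

Call:
arm_command(commands=[{"tx":0,"ty":0.004,"tz":0.045,"wx":0,"wy":0,"wz":-1.5,"gripper":1},{"tx":0,"ty":0.004,"tz":0.09,"wx":0,"wy":0,"wz":-1.5,"gripper":1},{"tx":0,"ty":0.004,"tz":0.135,"wx":0,"wy":0,"wz":-1.5,"gripper":1},{"tx":0,"ty":0.004,"tz":0.165,"wx":0,"wy":0,"wz":-1.5,"gripper":1},{"tx":0,"ty":0.004,"tz":0.176,"wx":0,"wy":0,"wz":-1.5,"gripper":1}])

```text
time: 19.0
ee_pos: [0.565, -0.2868, 0.024]
tcp_rot: [0.782, 0.624, -0.001, -0.003]
wrist_force: [0.3, 0.3, 0.0]
finger_gap: 0.0869
grip_force: 0.0
```

Call:
arm_command(commands=[{"tx":0,"ty":0,"tz":0,"wx":0,"wy":0,"wz":0,"gripper":0.3},{"tx":0,"ty":0,"tz":0,"wx":0,"wy":0,"wz":0,"gripper":0.3},{"tx":0,"ty":0,"tz":0,"wx":0,"wy":0,"wz":0,"gripper":0.3},{"tx":0,"ty":0,"tz":0,"wx":0,"wy":0,"wz":0,"gripper":0.3},{"tx":0,"ty":0,"tz":0,"wx":0,"wy":0,"wz":0,"gripper":0.3}], force=20)

```text
time: 19.5
ee_pos: [0.5671, -0.2899, 0.0276]
tcp_rot: [0.782, 0.623, 0.001, 0.001]
wrist_force: [-0.1, 0.2, -1.0]
finger_gap: 0.0546
grip_force: 0.0
```

Call:
arm_command(commands=[{"tx":0,"ty":0,"tz":0,"wx":0,"wy":0,"wz":0,"gripper":0.3},{"tx":0,"ty":0,"tz":0,"wx":0,"wy":0,"wz":0,"gripper":0.3},{"tx":0,"ty":0,"tz":-0.02,"wx":0,"wy":0,"wz":0,"gripper":0.3},{"tx":0,"ty":0,"tz":-0.06,"wx":0,"wy":0,"wz":0,"gripper":0.3},{"tx":0,"ty":0,"tz":-0.106,"wx":0,"wy":0,"wz":0,"gripper":0.3}])

```text
time: 20.0
ee_pos: [0.5655, -0.289, 0.1321]
tcp_rot: [0.782, 0.623, -0.001, -0.002]
wrist_force: [1.7, 0.2, 0.7]
finger_gap: 0.0399
grip_force: 20.0
```

```bash
python3 - <<'E'
from m import *
to(.572,.115,.2,-1.8)
E
```

```text
t 20.0 pos [ 0.5655 -0.289   0.1321] gap 0.0399 F [1.7 0.2 0.7]
[[0.224, 0.975, -0.004], [0.975, -0.224, 0.001], [0.0, -0.004, -1.0]]
d [ 0.3952 -0.0845 -0.0674] w [ -0.2  -0.  -11.2]
```

Call:
arm_command(commands=[{"tx":0.04,"ty":-0.01,"tz":-0.025,"wx":0,"wy":0,"wz":-3,"gripper":0.3},{"tx":0.085,"ty":-0.02,"tz":-0.03,"wx":0,"wy":0,"wz":-6,"gripper":0.3},{"tx":0.13,"ty":-0.03,"tz":-0.03,"wx":0,"wy":0,"wz":-9,"gripper":0.3},{"tx":0.175,"ty":-0.04,"tz":-0.03,"wx":0,"wy":0,"wz":-11.2,"gripper":0.3},{"tx":0.22,"ty":-0.05,"tz":-0.03,"wx":0,"wy":0,"wz":-11.2,"gripper":0.3}])

```text
time: 20.5
ee_pos: [0.5668, -0.0623, 0.1627]
tcp_rot: [0.718, 0.696, 0.0, -0.0]
wrist_force: [1.0, -0.3, -0.8]
finger_gap: 0.04
grip_force: 20.0
```

```bash
python3 - <<'E'
from m import *
p=get_image("top")
for d in trace("tub",p): print(d["conf"],np.round(d["pixel"]),rect(p,d["region"],.072))
for d in trace("pack1",p): print(d["conf"],np.round(d["pixel"]),rect(p,d["region"],.034))
p=get_image("wrist")
for d in trace("tub",p): print(d["conf"],np.round(d["pixel"]),rect(p,d["region"],.072))
to(.571,.110,.16,-1.8)
E
```

```text
0.78 [217. 195.] (array([569.,  78.]), array([153., 114.]), 90.8)
0.59 [201. 152.] (array([719., 143.]), array([56., 35.]), 40.5)
0.16 [182. 221.] (array([538., 199.]), array([257., 112.]), 12.9)
0.74 [318. 242.] (array([ 422., -249.]), array([60., 47.]), 168.1)
0.52 [358. 201.] (array([ 556., -389.]), array([74., 43.]), 104.3)
0.48 [351. 232.] (array([ 458., -362.]), array([70., 48.]), 120.2)
0.39 [233. 131.] (array([777.,  30.]), array([101.,  87.]), 18.0)
0.56 [254.  66.] (array([570.,  33.]), array([116.,  92.]), 178.7)
t 20.75 pos [ 0.567  -0.0645  0.1626] gap 0.0396 F [ 0.1 -0.3 -1.4]
[[0.03, 1.0, -0.0], [1.0, -0.03, -0.001], [-0.001, -0.0, -1.0]]
d [ 0.1746 -0.0013  0.0024] w [-0.   0.   0.1]
```

Call:
arm_command(commands=[{"tx":0.04,"ty":-0.001,"tz":0,"wx":0,"wy":0,"wz":0,"gripper":0.3},{"tx":0.085,"ty":-0.001,"tz":0,"wx":0,"wy":0,"wz":0,"gripper":0.3},{"tx":0.13,"ty":-0.001,"tz":0,"wx":0,"wy":0,"wz":0,"gripper":0.3},{"tx":0.174,"ty":-0.001,"tz":0,"wx":0,"wy":0,"wz":0,"gripper":0.3},{"tx":0.174,"ty":-0.001,"tz":0.04,"wx":0,"wy":0,"wz":0,"gripper":0.3}])

```text
time: 21.25
ee_pos: [0.5761, 0.117, 0.1256]
tcp_rot: [0.715, 0.699, 0.006, 0.001]
wrist_force: [0.8, 0.2, -0.2]
finger_gap: 0.0395
grip_force: 20.0
```

Call:
arm_command(commands=[{"tx":0,"ty":0,"tz":0.03,"wx":0,"wy":0,"wz":0,"gripper":0.3},{"tx":0,"ty":0,"tz":0.055,"wx":0,"wy":0,"wz":0,"gripper":0.3},{"tx":0,"ty":0,"tz":0.075,"wx":0,"wy":0,"wz":0,"gripper":0.3},{"tx":0,"ty":0,"tz":0.088,"wx":0,"wy":0,"wz":0,"gripper":0.3},{"tx":0,"ty":0,"tz":0.088,"wx":0,"wy":0,"wz":0,"gripper":0.3}])

```text
time: 21.75
ee_pos: [0.5708, 0.1079, 0.0332]
tcp_rot: [0.719, 0.695, -0.001, -0.0]
wrist_force: [-0.9, 0.3, 0.4]
finger_gap: 0.0402
grip_force: 20.0
```

Call:
arm_command(commands=[{"tx":0,"ty":0,"tz":0.004,"wx":0,"wy":0,"wz":0,"gripper":0.3},{"tx":0,"ty":0,"tz":0.004,"wx":0,"wy":0,"wz":0,"gripper":0.58},{"tx":0,"ty":0,"tz":0.004,"wx":0,"wy":0,"wz":0,"gripper":0.58},{"tx":0,"ty":0,"tz":0.004,"wx":0,"wy":0,"wz":0,"gripper":0.58}])

```text
time: 22.15
ee_pos: [0.572, 0.11, 0.0313]
tcp_rot: [0.718, 0.696, 0.001, 0.0]
wrist_force: [-0.1, -0.2, 0.5]
finger_gap: 0.049
grip_force: 0.0
```

Call:
arm_command(commands=[{"tx":0,"ty":0,"tz":-0.03,"wx":0,"wy":0,"wz":0,"gripper":0.58},{"tx":0,"ty":0,"tz":-0.075,"wx":0,"wy":0,"wz":0,"gripper":0.6},{"tx":-0.02,"ty":0,"tz":-0.12,"wx":0,"wy":0,"wz":0,"gripper":1},{"tx":-0.06,"ty":0,"tz":-0.14,"wx":0,"wy":0,"wz":0,"gripper":1},{"tx":-0.105,"ty":0,"tz":-0.145,"wx":0,"wy":0,"wz":0,"gripper":1}])

```text
time: 22.65
ee_pos: [0.5703, 0.0051, 0.179]
tcp_rot: [0.716, 0.698, 0.003, 0.002]
wrist_force: [0.7, -0.6, -0.6]
finger_gap: 0.0685
grip_force: 0.0
```

```bash
python3 - <<'E'
from m import *
get_image("wrist");p=get_image("wrist")
for d in trace("tub",p): print("tub",d["conf"],np.round(d["pixel"]),rect(p,d["region"],.072))
for d in trace("pack1",p): print(d["conf"],np.round(d["pixel"]),rect(p,d["region"],.036))
p=get_image("top")
for d in trace("pack1",p): print("top",d["conf"],np.round(d["pixel"]),rect(p,d["region"],.034))
to(.560,-.389,.2,13)
E
```

```text
tub 0.93 [249. 108.] (array([570.,  64.]), array([151., 116.]), 89.5)
tub 0.29 [432.  16.] (array([710., 121.]), array([66., 23.]), 178.0)
0.97 [252.  50.] (array([574., 108.]), array([64., 40.]), 88.2)
top 0.71 [319. 241.] (array([ 423., -249.]), array([60., 44.]), 166.0)
top 0.6 [354. 202.] (array([ 558., -386.]), array([71., 37.]), 103.0)
top 0.23 [179. 214.] (array([544., 213.]), array([274., 120.]), 174.4)
t 22.95 pos [0.5682 0.0063 0.1753] gap 0.0854 F [-0.   0.4 -0.4]
[[0.029, 1.0, -0.0], [1.0, -0.029, 0.001], [0.001, -0.001, -1.0]]
d [-0.3953  0.0032 -0.0251] w [ -0.   -0.1 -14.7]
```

Call:
arm_command(commands=[{"tx":-0.045,"ty":0,"tz":-0.02,"wx":0,"wy":0,"wz":-3,"gripper":1},{"tx":-0.09,"ty":0,"tz":-0.025,"wx":0,"wy":0,"wz":-6,"gripper":1},{"tx":-0.138,"ty":0,"tz":-0.025,"wx":0,"wy":0,"wz":-9,"gripper":1},{"tx":-0.186,"ty":0,"tz":-0.025,"wx":0,"wy":0,"wz":-12,"gripper":1},{"tx":-0.234,"ty":0.002,"tz":-0.025,"wx":0,"wy":0,"wz":-14.7,"gripper":1}])

```text
time: 23.45
ee_pos: [0.5636, -0.2286, 0.1999]
tcp_rot: [0.621, 0.784, 0.0, -0.001]
wrist_force: [1.0, 0.5, -0.3]
finger_gap: 0.0871
grip_force: 0.0
```

```bash
python3 - <<'E'
from m import *
to(.560,-.389,.2,13)
E
```

```text
t 23.45 pos [ 0.5636 -0.2286  0.1999] gap 0.0871 F [ 1.   0.5 -0.3]
[[-0.23, 0.973, -0.001], [0.973, 0.23, 0.001], [0.001, -0.0, -1.0]]
d [-0.1553 -0.0403 -0.0003] w [-0.  -0.1  0.3]
```

Call:
arm_command(commands=[{"tx":-0.04,"ty":-0.01,"tz":0,"wx":0,"wy":0,"wz":0,"gripper":1},{"tx":-0.08,"ty":-0.02,"tz":0,"wx":0,"wy":0,"wz":0,"gripper":1},{"tx":-0.12,"ty":-0.03,"tz":0,"wx":0,"wy":0,"wz":0,"gripper":1},{"tx":-0.155,"ty":-0.04,"tz":0,"wx":0,"wy":0,"wz":0,"gripper":1},{"tx":-0.155,"ty":-0.04,"tz":0,"wx":0,"wy":0,"wz":0,"gripper":1}])

```text
time: 23.95
ee_pos: [0.557, -0.394, 0.2]
tcp_rot: [0.625, 0.781, -0.002, 0.0]
wrist_force: [-0.4, -0.6, -0.0]
finger_gap: 0.0868
grip_force: 0.0
```

```bash
python3 - <<'E'
from m import *
p=look((.56,-.389))
p=get_image("top")
for d in trace("pack1",p): print("top",d["conf"],np.round(d["pixel"]),rect(p,d["region"],.034))
to(.560,-.389,.024,13)
E
```

```text
0.92 [258. 180.] (array([ 561., -388.]), array([65., 40.]), 103.0)
0.77 [154.  10.] (array([ 433., -269.]), array([75., 33.]), 13.0)
0.65 [163. 136.] (array([ 463., -363.]), array([64., 49.]), 122.7)
[(np.int32(2285), array([256., 183.]), (array([ 562., -389.]), array([60., 38.]), 103.0))]
top 0.73 [210. 195.] (array([570., 106.]), array([60., 33.]), 90.8)
top 0.55 [318. 238.] (array([ 424., -249.]), array([61., 47.]), 166.1)
top 0.53 [356. 201.] (array([ 557., -388.]), array([73., 41.]), 103.9)
top 0.23 [182. 222.] (array([540., 179.]), array([273., 135.]), 174.3)
t 24.25 pos [ 0.5601 -0.3866  0.2   ] gap 0.0873 F [-0.3  0.6  0.3]
[[-0.228, 0.974, -0.0], [0.974, 0.228, 0.002], [0.002, 0.0, -1.0]]
d [-0.0026 -0.0007  0.176 ] w [ 0.  -0.1  0.2]
```

Call:
arm_command(commands=[{"tx":-0.002,"ty":0.001,"tz":0.045,"wx":0,"wy":0,"wz":0,"gripper":0.82},{"tx":-0.002,"ty":0.001,"tz":0.09,"wx":0,"wy":0,"wz":0,"gripper":0.82},{"tx":-0.002,"ty":0.001,"tz":0.135,"wx":0,"wy":0,"wz":0,"gripper":0.82},{"tx":-0.002,"ty":0.001,"tz":0.165,"wx":0,"wy":0,"wz":0,"gripper":0.82},{"tx":-0.002,"ty":0.001,"tz":0.176,"wx":0,"wy":0,"wz":0,"gripper":0.82}])

```text
time: 24.75
ee_pos: [0.5594, -0.3875, 0.0208]
tcp_rot: [0.622, 0.783, 0.0, -0.003]
wrist_force: [-0.6, -0.7, -0.4]
finger_gap: 0.0719
grip_force: 0.0
```

Call:
arm_command(commands=[{"tx":0,"ty":0,"tz":0,"wx":0,"wy":0,"wz":0,"gripper":0.3},{"tx":0,"ty":0,"tz":0,"wx":0,"wy":0,"wz":0,"gripper":0.3},{"tx":0,"ty":0,"tz":0,"wx":0,"wy":0,"wz":0,"gripper":0.3},{"tx":0,"ty":0,"tz":0,"wx":0,"wy":0,"wz":0,"gripper":0.3},{"tx":0,"ty":0,"tz":0,"wx":0,"wy":0,"wz":0,"gripper":0.3}])

```text
time: 25.25
ee_pos: [0.5608, -0.3912, 0.0258]
tcp_rot: [0.623, 0.782, 0.0, 0.001]
wrist_force: [0.3, 0.6, 6.8]
finger_gap: 0.04
grip_force: 20.0
```

Call:
arm_command(commands=[{"tx":0,"ty":0,"tz":0,"wx":0,"wy":0,"wz":0,"gripper":0.3},{"tx":0,"ty":0,"tz":-0.02,"wx":0,"wy":0,"wz":0,"gripper":0.3},{"tx":0,"ty":0,"tz":-0.06,"wx":0,"wy":0,"wz":0,"gripper":0.3},{"tx":0.01,"ty":0,"tz":-0.105,"wx":0,"wy":0,"wz":0,"gripper":0.3},{"tx":0.04,"ty":0.01,"tz":-0.135,"wx":0,"wy":0,"wz":3,"gripper":0.3}])

```text
time: 25.75
ee_pos: [0.5595, -0.3542, 0.1631]
tcp_rot: [0.646, 0.763, -0.001, 0.003]
wrist_force: [-0.3, 0.2, 0.3]
finger_gap: 0.0399
grip_force: 20.0
```

```bash
python3 - <<'E'
from m import *
to(.570,.037,.16,-1.8)
E
```

```text
t 25.75 pos [ 0.5595 -0.3542  0.1631] gap 0.0399 F [-0.3  0.2  0.3]
[[-0.165, 0.986, 0.002], [0.986, 0.165, -0.005], [-0.005, 0.002, -1.0]]
d [0.3841 0.0749 0.0011] w [ 0.1  0.3 11.3]
```

Call:
arm_command(commands=[{"tx":0.045,"ty":0.009,"tz":0,"wx":0,"wy":0,"wz":3,"gripper":0.3},{"tx":0.092,"ty":0.018,"tz":0,"wx":0,"wy":0,"wz":6,"gripper":0.3},{"tx":0.139,"ty":0.027,"tz":0,"wx":0,"wy":0,"wz":9,"gripper":0.3},{"tx":0.186,"ty":0.036,"tz":0,"wx":0,"wy":0,"wz":11.3,"gripper":0.3},{"tx":0.233,"ty":0.045,"tz":0,"wx":0,"wy":0,"wz":11.3,"gripper":0.3}])

```text
time: 26.25
ee_pos: [0.5647, -0.1103, 0.1595]
tcp_rot: [0.716, 0.698, 0.0, -0.0]
wrist_force: [0.2, -0.1, -1.0]
finger_gap: 0.0402
grip_force: 20.0
```

```bash
python3 - <<'E'
from m import *
p=get_image("wrist")
for d in trace("tub",p): print("tub",d["conf"],np.round(d["pixel"]),rect(p,d["region"],.072))
to(.570,.035,.16,-1.8)
E
```

```text
tub 0.81 [256.  31.] (array([570.,   7.]), array([115.,  41.]), 178.6)
t 26.35 pos [ 0.5659 -0.1027  0.1582] gap 0.04 F [ 0.8  1.1 -0.6]
[[0.011, 1.0, -0.002], [1.0, -0.011, 0.006], [0.006, -0.002, -1.0]]
d [ 0.1378  0.0026 -0.001 ] w [-0.1 -0.3  1.2]
```

Call:
arm_command(commands=[{"tx":0.045,"ty":0.002,"tz":0,"wx":0,"wy":0,"wz":0.6,"gripper":0.3},{"tx":0.095,"ty":0.003,"tz":0,"wx":0,"wy":0,"wz":0.6,"gripper":0.3},{"tx":0.138,"ty":0.003,"tz":0,"wx":0,"wy":0,"wz":0.6,"gripper":0.3},{"tx":0.138,"ty":0.003,"tz":0.02,"wx":0,"wy":0,"wz":0.6,"gripper":0.3},{"tx":0.138,"ty":0.003,"tz":0.04,"wx":0,"wy":0,"wz":0.6,"gripper":0.3}])

```text
time: 26.85
ee_pos: [0.5719, 0.0277, 0.1193]
tcp_rot: [0.718, 0.697, 0.001, 0.0]
wrist_force: [1.1, -0.2, -0.9]
finger_gap: 0.0399
grip_force: 20.0
```

```bash
python3 - <<'E'
from m import *
get_image("top");get_image("top")
to(.570,.035,.030,-1.8)
E
```

```text
t 26.95 pos [0.5694 0.0258 0.1174] gap 0.0397 F [-0.3 -0.9 -1.3]
[[0.034, 0.999, -0.005], [0.999, -0.034, -0.001], [-0.001, -0.005, -1.0]]
d [0.0093 0.0007 0.0874] w [-0.3  0.  -0.1]
```

Call:
arm_command(commands=[{"tx":0.007,"ty":0,"tz":0.025,"wx":0,"wy":0,"wz":0,"gripper":0.3},{"tx":0.007,"ty":0,"tz":0.055,"wx":0,"wy":0,"wz":0,"gripper":0.3},{"tx":0.007,"ty":0,"tz":0.075,"wx":0,"wy":0,"wz":0,"gripper":0.3},{"tx":0.007,"ty":0,"tz":0.087,"wx":0,"wy":0,"wz":0,"gripper":0.3},{"tx":0.007,"ty":0,"tz":0.087,"wx":0,"wy":0,"wz":0,"gripper":0.3}])

```text
time: 27.45
ee_pos: [0.5712, 0.0319, 0.0319]
tcp_rot: [0.719, 0.695, -0.001, -0.0]
wrist_force: [-0.0, 0.4, -0.8]
finger_gap: 0.0396
grip_force: 20.0
```

Call:
arm_command(commands=[{"tx":0,"ty":0,"tz":0.001,"wx":0,"wy":0,"wz":0,"gripper":0.3},{"tx":0,"ty":0,"tz":0.001,"wx":0,"wy":0,"wz":0,"gripper":0.58},{"tx":0,"ty":0,"tz":0.001,"wx":0,"wy":0,"wz":0,"gripper":0.58},{"tx":0,"ty":0,"tz":0.001,"wx":0,"wy":0,"wz":0,"gripper":0.58}])

```text
time: 27.85
ee_pos: [0.5721, 0.0327, 0.0323]
tcp_rot: [0.719, 0.695, 0.001, 0.0]
wrist_force: [0.7, -1.2, -0.7]
finger_gap: 0.0498
grip_force: 0.0
```

Call:
arm_command(commands=[{"tx":0,"ty":0,"tz":-0.03,"wx":0,"wy":0,"wz":0,"gripper":0.58},{"tx":0,"ty":0,"tz":-0.075,"wx":0,"wy":0,"wz":0,"gripper":0.6},{"tx":-0.02,"ty":0,"tz":-0.12,"wx":0,"wy":0,"wz":-3,"gripper":0.9},{"tx":-0.06,"ty":-0.015,"tz":-0.16,"wx":0,"wy":0,"wz":-8,"gripper":0.9},{"tx":-0.105,"ty":-0.03,"tz":-0.17,"wx":0,"wy":0,"wz":-14,"gripper":0.9}])

```text
time: 28.35
ee_pos: [0.5423, -0.0658, 0.2034]
tcp_rot: [0.626, 0.78, 0.002, 0.002]
wrist_force: [-0.0, -0.3, -0.1]
finger_gap: 0.0683
grip_force: 0.0
```

```bash
python3 - <<'E'
from m import *
get_image("wrist");p=get_image("wrist"); save(p,"w10")
for d in trace("tub",p): print("tub",d["conf"],np.round(d["pixel"]),rect(p,d["region"],.072))
for d in trace("pack1",p): print(d["conf"],np.round(d["pixel"]),rect(p,d["region"],.036))
p=get_image("top")
for d in trace("pack1",p): print("top",d["conf"],np.round(d["pixel"]),rect(p,d["region"],.034))
to(.462,-.364,.2,31)
E
```

```text
tub 0.66 [341.  62.] (array([570.,  42.]), array([116., 109.]), 179.7)
tub 0.46 [159. 190.] (array([465., -62.]), array([192.,  67.]), 90.4)
0.74 [204. 175.] (array([ 470., -106.]), array([100.,  91.]), 94.1)
0.73 [315.  70.] (array([572.,  32.]), array([63., 42.]), 88.3)
top 0.78 [348. 234.] (array([ 458., -362.]), array([69., 45.]), 120.8)
top 0.77 [208. 196.] (array([570., 107.]), array([64., 40.]), 90.7)
top 0.62 [229. 196.] (array([571.,  32.]), array([60., 40.]), 90.7)
top 0.58 [321. 240.] (array([ 423., -248.]), array([60., 44.]), 166.0)
t 28.65 pos [ 0.5401 -0.0647  0.1994] gap 0.078 F [-0.2  1.  -0.3]
[[-0.21, 0.978, -0.001], [0.978, 0.21, 0.001], [0.001, -0.0, -1.0]]
d [-0.2762 -0.1392 -0.0008] w [ -0.   -0.1 -18.9]
```

View pics/w10.png

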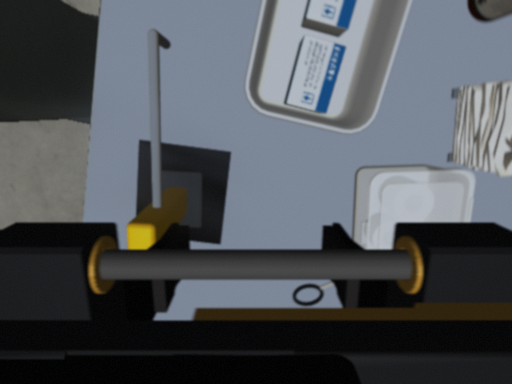

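Both boxes lie in the tub (at (330,10) and (316,75)), and the hook is still on its mat. On to the third box.

Call:
arm_command(commands=[{"tx":-0.042,"ty":-0.021,"tz":0,"wx":0,"wy":0,"wz":-4,"gripper":1},{"tx":-0.084,"ty":-0.042,"tz":0,"wx":0,"wy":0,"wz":-8,"gripper":1},{"tx":-0.126,"ty":-0.063,"tz":0,"wx":0,"wy":0,"wz":-12,"gripper":1},{"tx":-0.168,"ty":-0.084,"tz":0,"wx":0,"wy":0,"wz":-16,"gripper":1},{"tx":-0.21,"ty":-0.105,"tz":0,"wx":0,"wy":0,"wz":-19,"gripper":1}])

```text
time: 29.15
ee_pos: [0.4816, -0.2932, 0.1988]
tcp_rot: [0.49, 0.872, 0.0, -0.001]
wrist_force: [1.5, -0.4, 0.1]
finger_gap: 0.0871
grip_force: 0.0
```

```bash
python3 - <<'E'
from m import *
to(.462,-.364,.2,31)
E
```

```text
t 29.15 pos [ 0.4816 -0.2932  0.1988] gap 0.0871 F [ 1.5 -0.4  0.1]
[[-0.521, 0.854, -0.002], [0.854, 0.521, 0.001], [0.002, -0.001, -1.0]]
d [-0.0503 -0.0536 -0.0013] w [-0.  -0.1  0.4]
```

Call:
arm_command(commands=[{"tx":-0.025,"ty":-0.027,"tz":0,"wx":0,"wy":0,"wz":0,"gripper":1},{"tx":-0.05,"ty":-0.053,"tz":0,"wx":0,"wy":0,"wz":0,"gripper":1},{"tx":-0.05,"ty":-0.053,"tz":0,"wx":0,"wy":0,"wz":0,"gripper":1}])

```text
time: 29.45
ee_pos: [0.4595, -0.3678, 0.1993]
tcp_rot: [0.495, 0.869, -0.002, -0.0]
wrist_force: [0.1, 0.6, -0.2]
finger_gap: 0.0872
grip_force: 0.0
```

```bash
python3 - <<'E'
from m import *
p=look((.463,-.364))
to(.463,-.364,.024,31)
E
```

```text
0.86 [281.  56.] (array([ 424., -251.]), array([62., 43.]), 166.4)
0.58 [252. 180.] (array([ 458., -363.]), array([68., 40.]), 122.8)
[(np.int32(2352), array([252., 180.]), (array([ 459., -364.]), array([60., 39.]), 121.7))]
t 29.65 pos [ 0.4629 -0.3612  0.1988] gap 0.0869 F [ 0.2 -0.4  0.1]
[[-0.519, 0.855, -0.001], [0.855, 0.519, 0.002], [0.002, -0.0, -1.0]]
d [-0.0028 -0.0013  0.1748] w [-0.  -0.1  0.2]
```

Call:
arm_command(commands=[{"tx":-0.001,"ty":-0.0045,"tz":0.045,"wx":0,"wy":0,"wz":-0.7,"gripper":0.95},{"tx":-0.001,"ty":-0.0045,"tz":0.09,"wx":0,"wy":0,"wz":-0.7,"gripper":0.95},{"tx":-0.001,"ty":-0.0045,"tz":0.135,"wx":0,"wy":0,"wz":-0.7,"gripper":0.95},{"tx":-0.001,"ty":-0.0045,"tz":0.163,"wx":0,"wy":0,"wz":-0.7,"gripper":0.95},{"tx":-0.001,"ty":-0.0045,"tz":0.173,"wx":0,"wy":0,"wz":-0.7,"gripper":0.95}])

```text
time: 30.15
ee_pos: [0.4579, -0.363, 0.0234]
tcp_rot: [0.485, 0.874, 0.001, -0.003]
wrist_force: [-0.4, 0.3, 0.4]
finger_gap: 0.0829
grip_force: 0.0
```

Call:
arm_command(commands=[{"tx":0,"ty":0,"tz":0,"wx":0,"wy":0,"wz":0,"gripper":0.3},{"tx":0,"ty":0,"tz":0,"wx":0,"wy":0,"wz":0,"gripper":0.3},{"tx":0,"ty":0,"tz":0,"wx":0,"wy":0,"wz":0,"gripper":0.3},{"tx":0,"ty":0,"tz":0,"wx":0,"wy":0,"wz":0,"gripper":0.3},{"tx":0,"ty":0,"tz":0,"wx":0,"wy":0,"wz":0,"gripper":0.3}])

```text
time: 30.65
ee_pos: [0.4588, -0.3669, 0.0278]
tcp_rot: [0.487, 0.874, 0.0, 0.001]
wrist_force: [0.1, 0.5, 0.7]
finger_gap: 0.0502
grip_force: 0.0
```

Call:
arm_command(commands=[{"tx":0,"ty":0,"tz":0,"wx":0,"wy":0,"wz":0,"gripper":0.3},{"tx":0,"ty":0,"tz":0,"wx":0,"wy":0,"wz":0,"gripper":0.3},{"tx":0,"ty":0,"tz":-0.04,"wx":0,"wy":0,"wz":0,"gripper":0.3},{"tx":0,"ty":0,"tz":-0.09,"wx":0,"wy":0,"wz":0,"gripper":0.3},{"tx":0.0,"ty":0.03,"tz":-0.13,"wx":0,"wy":0,"wz":4,"gripper":0.3}])

```text
time: 31.15
ee_pos: [0.4798, -0.3544, 0.1594]
tcp_rot: [0.521, 0.853, -0.001, 0.0]
wrist_force: [0.8, -1.0, -1.3]
finger_gap: 0.04
grip_force: 20.0
```

```bash
python3 - <<'E'
from m import *
to(.571,-.1,.17,-1.8)
E
```

```text
t 31.15 pos [ 0.4798 -0.3544  0.1594] gap 0.04 F [ 0.8 -1.  -1.3]
[[-0.456, 0.89, -0.001], [0.89, 0.456, -0.002], [-0.001, -0.002, -1.0]]
d [ 0.1848  0.1973 -0.0113] w [-0.1  0.1 29. ]
```

Call:
arm_command(commands=[{"tx":0.03,"ty":0.035,"tz":-0.01,"wx":0,"wy":0,"wz":6,"gripper":0.3},{"tx":0.06,"ty":0.07,"tz":-0.01,"wx":0,"wy":0,"wz":12,"gripper":0.3},{"tx":0.09,"ty":0.103,"tz":-0.01,"wx":0,"wy":0,"wz":18,"gripper":0.3},{"tx":0.12,"ty":0.136,"tz":-0.01,"wx":0,"wy":0,"wz":24,"gripper":0.3},{"tx":0.15,"ty":0.169,"tz":-0.01,"wx":0,"wy":0,"wz":29,"gripper":0.3}])

```text
time: 31.65
ee_pos: [0.5637, -0.1376, 0.1668]
tcp_rot: [0.716, 0.698, 0.0, -0.0]
wrist_force: [0.6, -0.2, -0.8]
finger_gap: 0.0401
grip_force: 20.0
```

```bash
python3 - <<'E'
from m import *
to(.571,.070,.16,-1.8)
E
```

```text
t 31.65 pos [ 0.5637 -0.1376  0.1668] gap 0.0401 F [ 0.6 -0.2 -0.8]
[[0.026, 1.0, -0.0], [1.0, -0.026, 0.0], [0.0, -0.0, -1.0]]
d [0.2077 0.002  0.0068] w [-0.  -0.   0.3]
```

Call:
arm_command(commands=[{"tx":0.045,"ty":0.002,"tz":0,"wx":0,"wy":0,"wz":0,"gripper":0.3},{"tx":0.09,"ty":0.002,"tz":0,"wx":0,"wy":0,"wz":0,"gripper":0.3},{"tx":0.135,"ty":0.002,"tz":0,"wx":0,"wy":0,"wz":0,"gripper":0.3},{"tx":0.175,"ty":0.002,"tz":0,"wx":0,"wy":0,"wz":0,"gripper":0.3},{"tx":0.207,"ty":0.002,"tz":0,"wx":0,"wy":0,"wz":0,"gripper":0.3}])

```text
time: 32.15
ee_pos: [0.5695, 0.0706, 0.1665]
tcp_rot: [0.714, 0.7, -0.0, -0.001]
wrist_force: [1.2, 0.1, -0.7]
finger_gap: 0.0404
grip_force: 20.0
```

```bash
python3 - <<'E'
from m import *
get_image("top");get_image("top")
to(.571,.070,.065,-1.8)
E
```

```text
t 32.25 pos [0.5698 0.074  0.1659] gap 0.0398 F [-0.6  0.4 -0.2]
[[0.012, 1.0, -0.002], [1.0, -0.012, 0.002], [0.002, -0.002, -1.0]]
d [-0.0042  0.0014  0.1009] w [-0.1 -0.1  1.1]
```

Call:
arm_command(commands=[{"tx":-0.003,"ty":0.001,"tz":0.03,"wx":0,"wy":0,"wz":0.5,"gripper":0.3},{"tx":-0.003,"ty":0.001,"tz":0.06,"wx":0,"wy":0,"wz":0.5,"gripper":0.3},{"tx":-0.003,"ty":0.001,"tz":0.085,"wx":0,"wy":0,"wz":0.5,"gripper":0.3},{"tx":-0.003,"ty":0.001,"tz":0.1,"wx":0,"wy":0,"wz":0.5,"gripper":0.3},{"tx":-0.003,"ty":0.001,"tz":0.101,"wx":0,"wy":0,"wz":0.5,"gripper":0.3}])

```text
time: 32.75
ee_pos: [0.5702, 0.0635, 0.0645]
tcp_rot: [0.718, 0.696, -0.001, -0.0]
wrist_force: [0.1, -0.0, -0.2]
finger_gap: 0.0396
grip_force: 20.0
```

Call:
arm_command(commands=[{"tx":0,"ty":0,"tz":0,"wx":0,"wy":0,"wz":0,"gripper":0.3},{"tx":0,"ty":0,"tz":0,"wx":0,"wy":0,"wz":0,"gripper":0.3}])

```text
time: 32.95
ee_pos: [0.5718, 0.0642, 0.067]
tcp_rot: [0.718, 0.696, 0.001, 0.0]
wrist_force: [-0.1, 0.5, -0.1]
finger_gap: 0.0395
grip_force: 20.0
```

Call:
arm_command(commands=[{"tx":0.005,"ty":0,"tz":0,"wx":0,"wy":0,"wz":0,"gripper":0.3},{"tx":0.005,"ty":0,"tz":0.003,"wx":0,"wy":0,"wz":0,"gripper":0.3},{"tx":0.005,"ty":0,"tz":0.003,"wx":0,"wy":0,"wz":0,"gripper":0.56},{"tx":0.005,"ty":0,"tz":0.003,"wx":0,"wy":0,"wz":0,"gripper":0.56},{"tx":0.005,"ty":0,"tz":0.003,"wx":0,"wy":0,"wz":0,"gripper":0.56}])

```text
time: 33.45
ee_pos: [0.5711, 0.0694, 0.0629]
tcp_rot: [0.718, 0.696, 0.0, 0.0]
wrist_force: [0.4, -0.9, 0.5]
finger_gap: 0.0478
grip_force: 0.0
```

Call:
arm_command(commands=[{"tx":0.005,"ty":0,"tz":-0.03,"wx":0,"wy":0,"wz":0,"gripper":0.58},{"tx":0.005,"ty":0,"tz":-0.075,"wx":0,"wy":0,"wz":0,"gripper":0.6},{"tx":-0.02,"ty":0,"tz":-0.12,"wx":0,"wy":0,"wz":0,"gripper":0.7},{"tx":-0.065,"ty":0,"tz":-0.14,"wx":0,"wy":0,"wz":0,"gripper":0.7},{"tx":-0.11,"ty":0,"tz":-0.15,"wx":0,"wy":0,"wz":0,"gripper":0.7}])

```text
time: 33.95
ee_pos: [0.569, -0.0415, 0.2155]
tcp_rot: [0.717, 0.697, 0.002, 0.001]
wrist_force: [1.3, -1.1, 0.4]
finger_gap: 0.0599
grip_force: 0.0
```

Call:
arm_command(commands=[{"tx":-0.04,"ty":0,"tz":-0.02,"wx":0,"wy":0,"wz":0,"gripper":0.7},{"tx":-0.08,"ty":0,"tz":-0.03,"wx":0,"wy":0,"wz":0,"gripper":0.7},{"tx":-0.12,"ty":0,"tz":-0.03,"wx":0,"wy":0,"wz":0,"gripper":0.7},{"tx":-0.15,"ty":0,"tz":-0.03,"wx":0,"wy":0,"wz":0,"gripper":0.7},{"tx":-0.15,"ty":0,"tz":-0.03,"wx":0,"wy":0,"wz":0,"gripper":0.7}])

```text
time: 34.45
ee_pos: [0.5614, -0.1964, 0.2438]
tcp_rot: [0.721, 0.693, -0.001, 0.001]
wrist_force: [-0.3, 0.7, 0.5]
finger_gap: 0.0608
grip_force: 0.0
```

```bash
python3 - <<'E'
from m import *
st();get_image("top");get_image("top");p=get_image("top");S=get_image("scene")
a=cv2.resize(p["image"][130:280,120:370],(500,300),interpolation=2);b=cv2.resize(S["image"][90:290,150:350],(300,300),interpolation=2)
cv2.imwrite("pics/end.png",cv2.cvtColor(np.hstack([a,b]),cv2.COLOR_RGB2BGR))
for d in trace("pack1",p): print("top",d["conf"],np.round(d["pixel"]),rect(p,d["region"],.034))
for d in trace("tub",p): print("tub",d["conf"],rect(p,d["region"],.072))
for A,c,m in blobs(red(S)): print("scene",A,c)
E
```

```text
t 34.45 pos [ 0.5614 -0.1964  0.2438] gap 0.0608 F [-0.3  0.7  0.5]
[[0.039, 0.999, 0.001], [0.999, -0.039, -0.003], [-0.003, 0.001, -1.0]]
top 0.79 [219. 198.] (array([572.,  76.]), array([67., 43.]), 90.7)
top 0.71 [155. 197.] (array([546., 296.]), array([348., 276.]), 89.6)
top 0.54 [319. 242.] (array([ 423., -249.]), array([61., 46.]), 166.0)
tub 0.96 (array([567.,  73.]), array([169., 117.]), 90.7)
scene 857 [372.00816803  19.41540257]
scene 21 [194.61904762 155.57142857]
```

View pics/end.png

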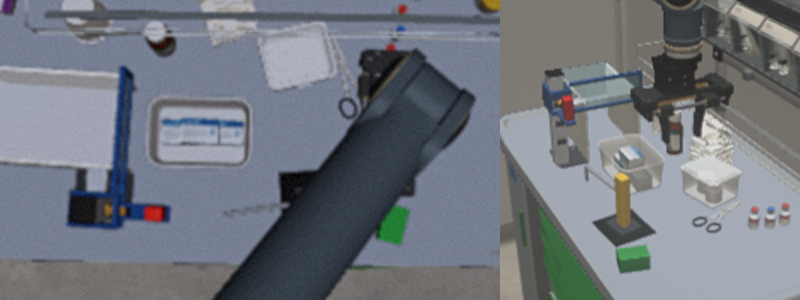

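The final view shows all three boxes in the tub at (205,132), the hook upright on its mat, the guard up, and the bystanders in place. No other swab boxes are left, only the green decoy. Handing in.

```bash
python3 -c "
from cell import bot
print(bot.job_done())"
```

```text
the job is handed in; nothing more can be done
None
```

The job is handed in, and no verdict came back: the guard is latched in the top notch, the tub was drawn out with the hook, the hook is back on its mat, all three swab boxes are in the tub, and the bottle and gauze stack look undisturbed.

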